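Load the dead-weight bonding press

ROBOT

A 6-joint arm with a two-finger parallel gripper is mounted at the origin on a cart in front of the work surface, level with it; the furniture and walls round the work are solid. World frame = base frame: x ahead of the robot, y to its left, z up, the work surface at z = 0. Lengths are in m, angles in rad, forces in N, time in s.
With the tool pointing down it reaches from about 0.3 to 0.75 m from the base axis. Payload 8.5 kg.
Tool frame: the origin (TCP) lies on the mounting face of the last link; the fingertips stand 173 mm ahead of it and the grasp point (between the pads) lies 155 mm ahead of it; z points along the fingers, y is the direction in which the jaws open and shut (so a half turn about z gives the same grasp; the last joint's range is limited). The gripper opens to 85 mm and grips with 20 to 120 N. Pads are 22 mm wide; open, the fingers measure 114 mm over their backs; the gripper's body (76 mm by 85 mm) begins 54 mm behind the grasp point. The pads swing forward as they close: fully open they stand 13 mm farther back than shut.
Start: joints at [-1.328, 0.381, 1.297, -0, 1.464, -0.215], TCP at [0.243, -0.493, 0.405] pointing down, gripper open.
Joint ranges: [-3.11, 3.11], [-0.89, 2.33], [0.22, 2.48], [-1.42, 4.56], [0.17, 2.85], [-2.88, 2.88]. Speed limits (rad/s): [2.39, 2.39, 3.14, 3.14, 3.14, 3.14].

INTERFACE

Orientations are given as a rotation vector (axis times angle).
In Python, from plant import arm gives the robot as it stands. The module is installed in compiled form; this text tells all that it offers.
- The arm moves only by the tool drive_tool, never from a script. Its argument "plan" is one flat list of numbers, 4 for each row, row after row: the shift along the world's x, y, z as a fraction of full scale, then the turn about the world's z as a fraction of full scale. A call has 1 to 12 rows; each row shifts and turns the commanded pose from where the row before left it; what a row does not reach is not made up. Full scale, the value 1, is 50 cm for a shift and 90 degrees for a turn. A row lasts 1/12 s, in which the tool goes at most 41.7 mm and 7.16 degrees, less where a joint would pass 70% of its speed; a pose out of reach is approached as far as the arm can. A call with a number of a shift or a turn outside -1 to 1 is refused whole. A call with a gripper value outside its range is refused whole. "hand" is the gripper's target within -1 to 1 (fully open at 1, half-way at 0, shut at -1), set as the call begins (left out, the last holds). The fingers move at their own pace and stop on an object; "force" is the grip in N (left out, the last holds). Time passes only in rows, so rows that do not move let the fingers close. It gives the time, the measured TCP pose, the force and the opening at its end, in the units of the state.
- arm.observe(): the state, without advancing time (a new reading comes with each control period).
- arm.capture(name): name is "scene" or "top" or "wrist"; returns a dict with "pixels" (384x512x3 uint8, red, green, blue), "camera_matrix" (3x3 intrinsics, pixels), "k1" (the pictures are not rectified: a ray, as slopes to the right and down, at radius r is drawn at 1 + k1 r^2 times it, then the intrinsics apply), "xyz" and "orientation" of the camera in the world. Camera axes: x right, y up, looking along -z (the intrinsics and any distortion apply to the point x, -y, -z); pixel columns grow to the right and rows downward; lengths in m; the calibration is good to about 2 mm. A picture is of the moment at which its call begins. There is no depth.
- arm.close_job(): hands the job in, once; it reports no verdict.
The state is a dict: "clock": time; "joints": joint angles; "dq": joint speeds; "joint_efforts": joint torques, N m; "tool_pos": TCP position; "tool_rot": TCP orientation; "force": force on the tool from outside, world axes, zero at the start; "ft_torque": the same for the moment, N m; "width": opening from 0.0 (shut) to 1.0 (fully open).
Only numpy, scipy, OpenCV 4.12 (cv2) and the standard library are available. Lean on these libraries where they do the work, as an engineer would, in place of code of your own. Each camera call takes 0.05 s, during which the arm holds its last target.

TASK

Load the bonding press so that its foot comes down on the pendant being glued: lift the two slotted weights straight up off their light wooden stand without tipping or dragging it, and slide them by their slots onto the stem of the press's weight plate, the large one first and the small one on top of it. Each must lie flat with the stem at the closed end of its slot, and the two slots must point in opposite directions so that neither weight can slide off. Leave the other things on the bench where they are.

Things in the scene. Friction and masses are not known exactly. Their poses are not given: they have to be found in the camera images.
- press: Small grey press fixed to the bench; origin on the bench under the spindle's axis, z up, x towards its column (base reaches 105 mm to x, 45 mm to -x, 50 mm to either side). All of it but the spindle's top lies below 95 mm, so weights can be brought to the stem from any side
- plate (a point): Centre of the upper face of the round steel weight plate (50 mm across) on top of the press's spindle, 131 mm above the bench when unloaded; it sinks with the spindle. From here a steel stem 8 mm thick rises 43 mm to a black knob, 19 mm wide and 10 mm high. The knob is wider than the weights' slots, so weights go on sideways, under it
- spindle (a joint): How far the sprung spindle has sunk, m: 0 at the top, where its spring holds it; 0.010 with the foot down on the pendant. It moves only up and down. The large weight alone sinks it about 7 mm, the small one alone about 3 mm; both together bring the foot fully down
- large_c (a point): Centre (half-way up) of the large slotted steel weight: flat disc 68 mm in diameter, 12 mm thick, 0.30 kg. x points along its slot from the centre to the open mouth at the rim; slot 13 mm wide, closed end rounded about the centre, where the pin or stem stands when home. Two flats on the rim, facing y and -y, 62 mm apart and 28 mm long, are the place to grip. z is up
- large_slot (a point): Point in the large weight's slot near its mouth, 22 mm from the centre along x
- small_c (a point): Centre (half-way up) of the small slotted steel weight: same shape, 54 mm in diameter, 12 mm thick, 0.19 kg, flats facing y and -y 48 mm apart and 25 mm long; slot 13 mm wide, opening towards x. z is up
- small_slot (a point): Point in the small weight's slot near its mouth, 22 mm from the centre along x
- stand_c (a point): Centre of the board (46 x 164 x 12 mm, long along y; point 6 mm above the bench) of the light, loose wooden stand, 85 g. Two pillars at y = 42 and -42 mm, 29 mm thick, 46 mm high; one weight rests on each, in either order, slot roughly towards the board's -y. A brass pin 9 mm thick rises through each slot's closed end to 74 mm above the bench, 16 mm above the weight
- tin: Small round white tin, 49 mm across, 20 mm high, origin under its centre; leave it alone
- ring_clamp: Waisted wooden ring clamp lying flat, 104 mm long, 32 mm wide, 30 mm high, origin under the middle; leave it alone
- loupe: Folding loupe lying flat, 69 mm long, 14 mm high, origin under the middle; leave it alone
There are look-alikes about, which are no part of the job. What is shaped like the part that bears small_c but black or orange is not meant.

How it is judged:
By the outcome, as a careful person would: the job done as asked, in the order asked, and still so for the second after the job is handed in, with the robot touching nothing.
It also fails if it takes over 67 s, if anything falls off the work surface, if the arm or the gripper's body presses on something with over 40 N, if the wrist force passes 120 N, or if a joint passes its speed limit or range.

## Working session

There is one attempt and no reset: what is moved stays moved. The work goes in short steps, Python scripts to look and compute and a tool call to move; the robot and the scene stay as the last step left them, time stands still between calls to the robot, and variables do not carry over. Pictures are saved under pics/ and viewed, and the job is handed in when it is done.

Besides the shell and the picture viewer there is one more tool, called after ">>>" as name(argument=value, ...) on one line, values as JSON. drive_tool: Moves the arm, as the interface text tells. Shift numbers are shares of 50 cm and turn numbers shares of 90 degrees, none past 1 either way. Its arguments: {"type":"object","properties":{"plan":{"type":"array","items":{"type":"number"}},"hand":{"type":"number"},"force":{"type":"number"}},"required":["plan"]}

```bash
ls; mkdir -p pics; python3 - <<'E'
from plant import arm
import cv2
print(arm.observe())
for n in ("scene","top","wrist"):
    c=arm.capture(n); cv2.imwrite(f"pics/{n}0.png",c["pixels"][:,:,::-1])
    print(n,c["camera_matrix"],c["k1"],c["xyz"],c["orientation"])
E
```

```text
pics
{'clock': 0.0, 'joints': array([-1.32829273e+00,  3.81210132e-01,  1.29827157e+00, -9.97137309e-06,
        1.46359550e+00, -2.15291915e-01]), 'dq': array([-0.00122523,  0.00012923, -0.00102133, -0.00155002, -0.0004313 ,
        0.0006417 ]), 'joint_efforts': array([ 3.21061680e-05, -4.48465097e+01, -2.31282020e+01, -1.77760821e-04,
        4.71993175e-03,  1.06841959e-06]), 'tool_pos': array([ 0.24307477, -0.49332178,  0.40410035]), 'tool_rot': array([-3.05820484e+00, -7.12505317e-01,  4.72747250e-05]), 'force': array([-0.82770064, -0.56337814, -0.29993419]), 'ft_torque': array([ 0.0341646 ,  0.01782462, -0.04347767]), 'width': 0.997517377953386}
scene [[463.35168746   0.         248.93638452]
 [  0.         463.35168746 194.05373521]
 [  0.           0.           1.        ]] -0.14773989217027672 [-0.15288009 -0.60024813  0.58597765] [ 0.90276449 -0.4933149  -0.91122354]
top [[443.65947032   0.         259.91333511]
 [  0.         443.65947032 184.16084844]
 [  0.           0.           1.        ]] -0.11106251196013132 [ 0.40807139 -0.18106706  0.95854396] [ 0.03994442 -0.07167287 -1.54132116]
wrist [[305.58738923   0.         261.18744686]
 [  0.         305.58738923 186.25186777]
 [  0.           0.           1.        ]] -0.07186301225031895 [ 0.30914059 -0.46011026  0.37402385] [-0.25927088  0.16207668 -1.10486305]
```

View pics/scene0.png

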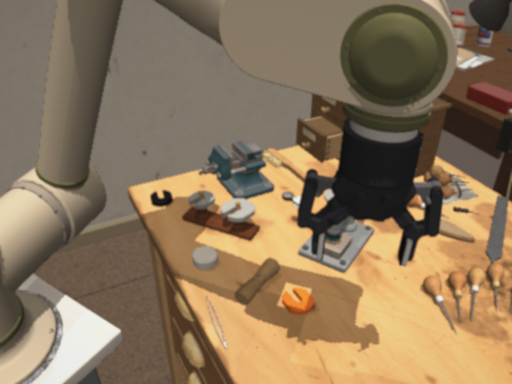

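View pics/top0.png

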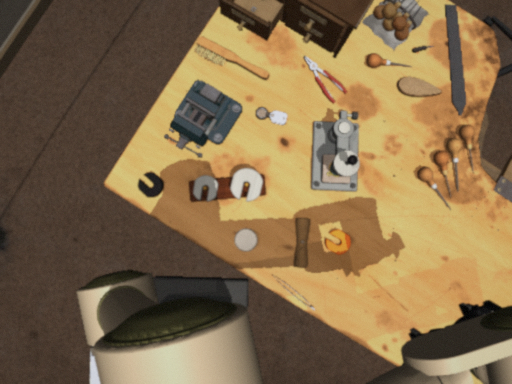

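View pics/wrist0.png

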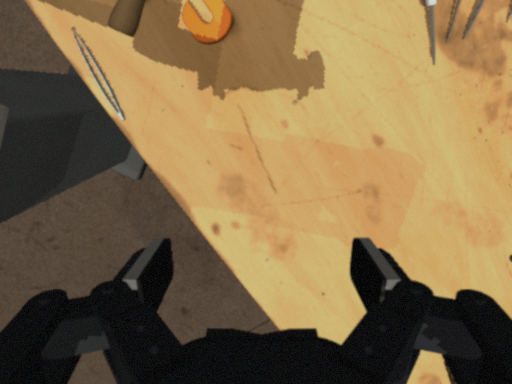

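The top view shows the stand at about (228,188). The small weight is at (206,187) and the large one at (246,184), with their slots opening roughly downwards and to the left. The press is at about (337,155), with its plate and knob near (344,160). I'll zoom in next.

```bash
cat > h.py <<'E'
import numpy as np, cv2, pickle
from scipy.spatial.transform import Rotation as R
def ray(c,u,v):
    K=c["camera_matrix"]; d=np.array([(u-K[0,2])/K[0,0],(v-K[1,2])/K[1,1]])
    s=d.copy()
    for _ in range(30): s=d/(1+c["k1"]*(s@s))
    w=R.from_rotvec(c["orientation"]).apply([s[0],-s[1],-1.]); return np.array(c["xyz"]),w
def onz(c,u,v,z):
    o,w=ray(c,u,v); return o+w*(z-o[2])/w[2]
def proj(c,p):
    q=R.from_rotvec(c["orientation"]).inv().apply(np.array(p)-c["xyz"]); s=np.array([q[0],-q[1]])/-q[2]
    s=s*(1+c["k1"]*(s@s)); K=c["camera_matrix"]; return np.array([K[0,0]*s[0]+K[0,2],K[1,1]*s[1]+K[1,2]])
def tri(c1,p1,c2,p2):
    o1,w1=ray(c1,*p1);o2,w2=ray(c2,*p2)
    w1/=np.linalg.norm(w1);w2/=np.linalg.norm(w2)
    t=np.linalg.lstsq(np.stack([w1,-w2],1),o2-o1,rcond=None)[0]
    a,b=o1+w1*t[0],o2+w2*t[1]; return (a+b)/2,np.linalg.norm(a-b)
def cap(n,tag):
    from plant import arm
    c=arm.capture(n); pickle.dump(c,open(f"{tag}.pkl","wb")); return c
def crop(c,u0,u1,v0,v1,k,fn):
    im=c["pixels"][v0:v1,u0:u1,::-1]; cv2.imwrite(fn,cv2.resize(im,None,fx=k,fy=k,interpolation=cv2.INTER_CUBIC))
def load(t): return pickle.load(open(f"{t}.pkl","rb"))
E
python3 - <<'E'
from h import *
c=cap("top","t0"); s=cap("scene","s0")
crop(c,180,280,150,220,8,"pics/t0a.png"); crop(c,300,370,105,195,6,"pics/t0b.png")
crop(s,170,270,180,250,8,"pics/s0a.png")
for p in [(206,187),(247,183)]: print(onz(c,*p,0.058))
print(onz(c,345,161,0.18),onz(c,312,189,0),onz(c,357,189,0),onz(c,357,121,0),onz(c,313,123,0))
E
```

```text
[ 0.46367534 -0.08903866  0.058     ]
[ 0.47428034 -0.17210084  0.058     ]
[ 0.50974865 -0.34647421  0.18      ] [ 0.46964446 -0.31304313  0.        ] [ 0.47250058 -0.41211651  0.        ] [ 0.62347499 -0.41076552  0.        ] [ 0.61525361 -0.31265101  0.        ]
```

View pics/t0a.png

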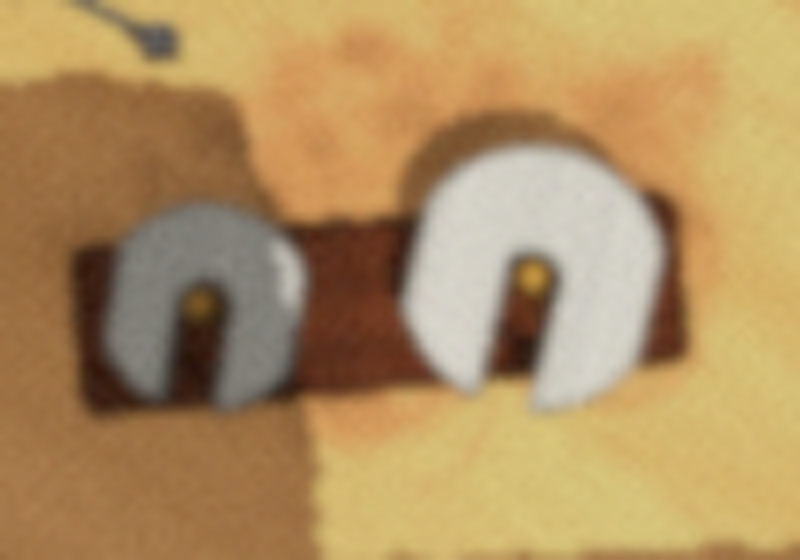

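View pics/t0b.png

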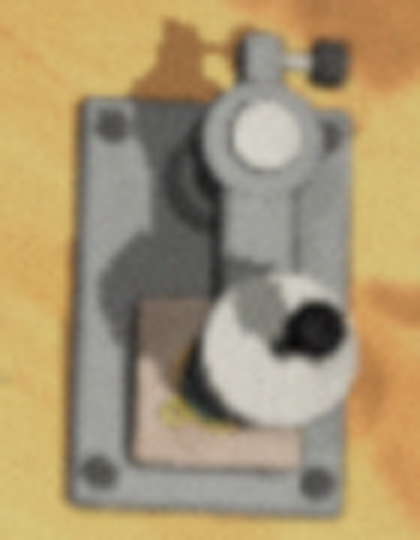

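View pics/s0a.png

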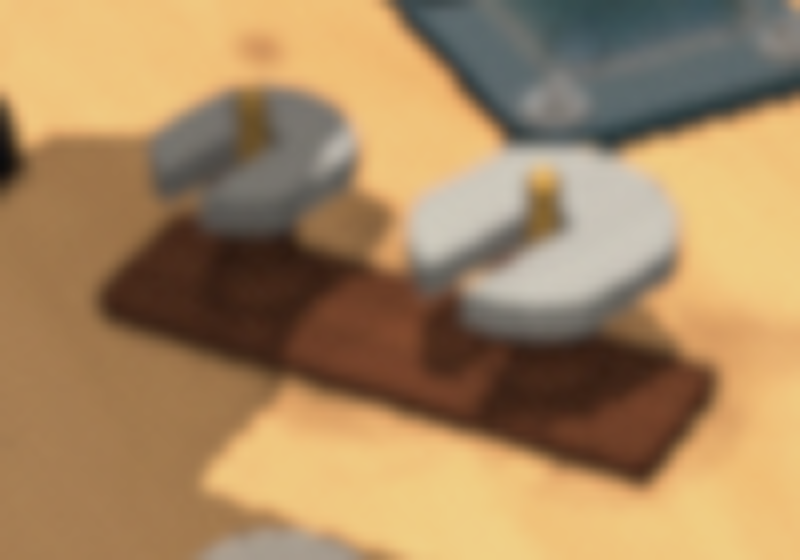

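The overhead crop shows brass pins at (246.6,184.4) in the large weight and (205,187.8) in the small one. Both slots open towards image-down. I'll triangulate against the scene view.

```bash
python3 - <<'E'
from h import *
c=load("t0"); s=load("s0")
print("pinL",tri(c,(246.6,184.3),s,(237.9,202.6)),onz(c,246.6,184.3,.074))
print("pinS",tri(c,(205,187.6),s,(201.2,191.8)),onz(c,205,187.6,.074))
# weights: contours
im=c["pixels"].astype(int)
for nm,(u0,u1,v0,v1),lo in [("L",(228,266,165,203),150),("S",(191,221,173,203),95)]:
    p=im[v0:v1,u0:u1]; sat=p.max(2)-p.min(2); m=((sat<40)&(p.min(2)>lo)).astype(np.uint8)
    k=cv2.findContours(m,cv2.RETR_EXTERNAL,cv2.CHAIN_APPROX_NONE)[0]; k=max(k,key=cv2.contourArea)
    pts=k[:,0].astype(float)+[u0,v0]
    (x,y),r=cv2.minEnclosingCircle(pts.astype(np.float32)); w=onz(c,x,y,.058)
    W=np.array([onz(c,*q,.058)[:2] for q in pts]); cen=W.mean(0)
    M=cv2.moments(k); print(nm,"circle",(x,y),r,w,"r mm",r*(.958-.058)/443*1000, "minrect",cv2.minAreaRect((W*1000).astype(np.float32)))
# slot dir large/small from pixel guesses (crop/8)
g=lambda a,b:onz(c,180+a/8,150+b/8,.058)[:2]
for nm,a,b in [("L left edge",(508,270),(482,385)),("L right",(556,280),(536,400)),("S left",(180,300),(168,395)),("S right",(228,305),(217,400))]:
    d=g(*b)-g(*a); print(nm,np.degrees(np.arctan2(d[1],d[0])))
# board
g0=lambda a,b:onz(c,180+a/8,150+b/8,.012)[:2]
C=[g0(*q) for q in [(78,252),(90,412),(688,358),(672,192)]]; print("board",C,np.mean(C,0))
# knob
gb=lambda a,b:(300+a/6,105+b/6)
print("knob top",onz(c,*gb(316,330),.184),"plate",onz(c,*gb(280,350),.131))
E
```

```text
pinL (array([ 0.47107895, -0.17179555,  0.06867493]), np.float64(0.000772540210417897)) [ 0.47047699 -0.17153959  0.074     ]
pinS (array([ 0.46160972, -0.0881804 ,  0.06975716]), np.float64(0.00024471935999071)) [ 0.46142897 -0.08872004  0.074     ]
L circle (246.23544311523438, 184.3518524169922) 16.220129013061523 [ 0.47147828 -0.17062932  0.058     ] r mm 32.952858040079846 minrect ((472.4095458984375, -170.6892547607422), (59.24615478515625, 63.75402069091797), 77.86082458496094)
S circle (205.65988159179688, 187.92442321777344) 12.794515609741211 [ 0.46177353 -0.08841555  0.058     ] r mm 25.993372570580338 minrect ((462.87225341796875, -88.04405975341797), (46.3870735168457, 48.26346206665039), 80.41493225097656)
L left edge 169.03700660912196
L right 172.25237143977267
S left 174.89309435495147
S right 175.43766549474333
board [array([ 0.47726942, -0.04911233]), array([ 0.43461921, -0.05396759]), array([ 0.45369877, -0.2129594 ]), array([ 0.49807194, -0.20747123])] [ 0.46591484 -0.13087764]
knob top [ 0.51146766 -0.35938135  0.184     ] plate [ 0.51180475 -0.36013258  0.131     ]
```

>>> drive_tool(plan=[0.04,0.058,-0.01,-0.037,0.04,0.058,-0.01,-0.037,0.04,0.058,-0.01,-0.037,0.04,0.058,-0.01,-0.037,0.04,0.058,-0.01,-0.037,0.04,0.058,-0.01,-0.037,0.04,0.058,-0.01,-0.037,0.04,0.058,-0.01,-0.037,0.04,0.058,-0.01,-0.037,0.04,0.058,-0.01,-0.037,0.04,0.058,-0.01,-0.037,0,0,0,0])

```text
clock: 1.25
tool_pos: [0.4649, -0.1701, 0.3489]
tool_rot: [-3.127, 0.282, 0.001]
force: [-0.7, 0.6, -0.4]
width: 1.004
```

```bash
python3 - <<'E'
from h import *
from plant import arm
c=cap("wrist","w1"); o=arm.observe(); print(o)
t=o["tool_pos"]; Rt=R.from_rotvec(o["tool_rot"])
print("cam in tool",Rt.inv().apply(c["xyz"]-t), (Rt.inv()*R.from_rotvec(c["orientation"])).as_rotvec())
print("grasp pt",proj(c,t+Rt.apply([0,0,.155])),"tips closed",proj(c,t+Rt.apply([0,0,.173])))
for y in(-.0425,.0425): print(proj(c,t+Rt.apply([0,y,.160])))
cv2.imwrite("pics/w1.png",c["pixels"][:,:,::-1])
E
```

```text
{'clock': 1.3, 'joints': array([-5.94837209e-01,  3.36424833e-01,  1.53991979e+00,  2.26014949e-04,
        1.26635262e+00,  1.15329117e+00]), 'dq': array([-0.07104031, -0.01170231, -0.00425058, -0.01666301,  0.00229954,
       -0.07072283]), 'joint_efforts': array([ 2.59345137e+00, -3.98287797e+01, -2.06298065e+01,  2.34504696e-01,
       -1.73051201e-02,  7.81648848e-01]), 'tool_pos': array([ 0.46405455, -0.17208296,  0.34923516]), 'tool_rot': array([-3.12852069e+00,  2.78229717e-01,  1.35302598e-03]), 'force': array([ 0.28057737, -0.64744706, -0.15020937]), 'ft_torque': array([-0.01501993,  0.00198393, -0.04321189]), 'width': 1.0019977910679325}
cam in tool [ 0.07388042 -0.00309068  0.03053771] [2.06338515 2.06858606 0.30252877]
grasp pt [268.39566447 262.49628033] tips closed [267.63219043 244.3306193 ]
[179.51633827 256.84483308]
[356.61644432 256.33734523]
```

View pics/w1.png

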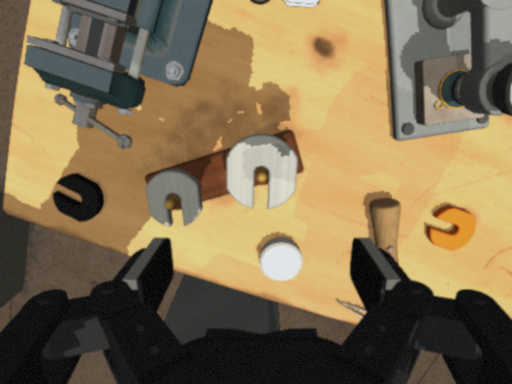

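The wrist view shows the large weight with its pin at about (262,175) and the small one with its pin at about (172,203). The open fingertips are at (160,245) and (365,245). I'll measure these more closely.

```bash
python3 - <<'E'
from h import *
c=load("w1")
crop(c,135,315,120,230,4,"pics/w1a.png"); crop(c,120,410,220,320,2.7,"pics/w1b.png")
im=c["pixels"].astype(int)
for nm,(u0,u1,v0,v1) in [("L",(222,304,128,216)),("S",(140,210,164,230))]:
    p=im[v0:v1,u0:u1]; sat=p.max(2)-p.min(2); m=((sat<35)&(p.min(2)>85)).astype(np.uint8)
    m=cv2.morphologyEx(m,cv2.MORPH_OPEN,np.ones((3,3),np.uint8))
    k=cv2.findContours(m,cv2.RETR_EXTERNAL,cv2.CHAIN_APPROX_NONE)[0]; k=max(k,key=cv2.contourArea)
    pts=k[:,0].astype(float)+[u0,v0]
    W=np.array([onz(c,*q,.058)[:2]*1000 for q in pts]).astype(np.float32)
    print(nm,cv2.minEnclosingCircle(W),cv2.minAreaRect(W))
    b=((p[:,:,0]-p[:,:,2]>60)&(p[:,:,0]>90)).astype(np.uint8)
    n,l,st,ce=cv2.connectedComponentsWithStats(b)
    for i in range(1,n):
        if 4<st[i,4]<400: print("  brass",st[i],ce[i]+[u0,v0],onz(c,*(ce[i]+[u0,v0]),.070))
E
```

```text
L ((472.72235107421875, -169.78880310058594), 33.91181945800781) ((473.5145568847656, -170.0798797607422), (62.038795471191406, 64.9875259399414), 76.81147766113281)
S ((462.80010986328125, -86.63357543945312), 26.599206924438477) ((463.8489074707031, -87.02508544921875), (47.351654052734375, 50.339256286621094), 83.39566802978516)
  brass [25 36  8  9 52] [168.63461538 204.44230769] [ 0.46221382 -0.0861835   0.07      ]
```

View pics/w1a.png

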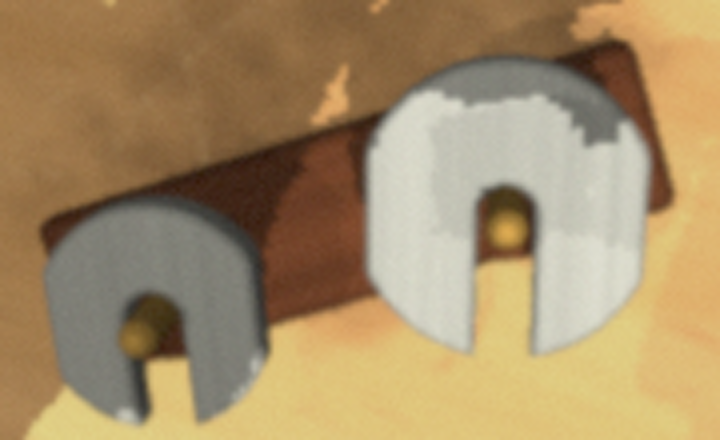

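View pics/w1b.png

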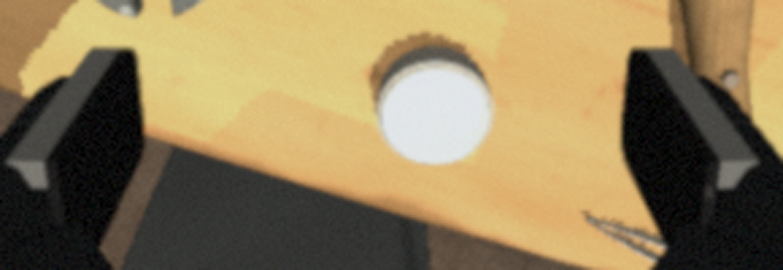

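```bash
python3 - <<'E'
from h import *
from plant import arm
c=load("w1"); o=arm.observe(); t=o["tool_pos"]; Rt=R.from_rotvec(o["tool_rot"]); print(o["clock"],t,o["dq"])
print("tool y yaw",np.degrees(np.arctan2(*Rt.apply([0,1,0])[[1,0]])))
for p in [(170.7,239),(352.2,239),(122.5+0.0,279),(398,279)]:
    a,w=ray(c,*p); a=Rt.inv().apply(a-t); w=Rt.inv().apply(w); 
    print([np.round(a+w*(z-a[2])/w[2],4) for z in (.155,.160,.165)])
E
```

```text
1.3 [ 0.46405455 -0.17208296  0.34923516] [-0.07104031 -0.01170231 -0.00425058 -0.01666301  0.00229954 -0.07072283]
tool y yaw -100.16428373325033
[array([ 0.0119, -0.0442,  0.155 ]), array([ 0.0094, -0.0459,  0.16  ]), array([ 0.007 , -0.0475,  0.165 ])]
[array([0.0117, 0.0379, 0.155 ]), array([0.0092, 0.0395, 0.16  ]), array([0.0067, 0.0412, 0.165 ])]
[array([-0.0095, -0.0698,  0.155 ]), array([-0.0128, -0.0725,  0.16  ]), array([-0.0162, -0.0752,  0.165 ])]
[array([-0.0098,  0.0622,  0.155 ]), array([-0.0131,  0.0648,  0.16  ]), array([-0.0165,  0.0674,  0.165 ])]
```

>>> drive_tool(plan=[0.0063,0.0015,-0.03,-0.007,0.0063,0.0015,-0.04,-0.007,0.0062,0.0015,-0.04,-0.008,0,0,-0.04,0,0,0,-0.03,0,0,0,-0.01,0,0,0,0,0,0,0,0,0,0,0,0,0], hand=0.74, force=60)

```text
clock: 2.05
tool_pos: [0.4725, -0.1726, 0.2558]
tool_rot: [3.122, -0.339, 0.003]
force: [0.4, 0.1, 0.1]
width: 0.87
```

```bash
cat > look.py <<'E'
import sys
from h import *
from plant import arm
n,tag=sys.argv[1:3]
c=cap(n,tag); o=arm.observe(); pickle.dump(o,open(tag+"_o.pkl","wb")); t=o["tool_pos"]; Rt=R.from_rotvec(o["tool_rot"])
print(o["clock"],"tcp",np.round(t,4),"yawy",round(np.degrees(np.arctan2(*Rt.apply([0,1,0])[[1,0]])),2),"F",np.round(o["force"],1),"w",round(o["width"],3),"j",np.round(o["joints"],2),"dq",np.abs(o["dq"]).max().round(3))
if len(sys.argv)>3:
    u0,u1,v0,v1,k=map(float,sys.argv[3:8]); crop(c,int(u0),int(u1),int(v0),int(v1),k,f"pics/{tag}.png")
else: cv2.imwrite(f"pics/{tag}.png",c["pixels"][:,:,::-1])
E
python3 look.py wrist w2 100 420 120 330 2.4
```

```text
2.1 tcp [ 0.4726 -0.1724  0.2558] yawy -102.39 F [ 0.3 -0.3 -0.4] w 0.87 j [-0.59  0.47  1.65 -0.    1.02  1.2 ] dq 0.005
```

View pics/w2.png

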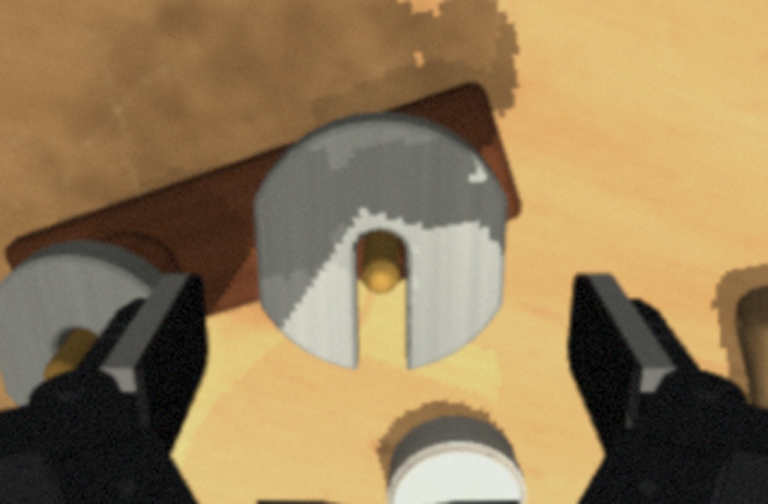

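The weight sits between the fingers, with its flats at crop columns 257 and 503 and the slot at columns 354 to 409. The tips are at (205,275) and (572,277). The yaw is well aligned. I'll convert these to the tool frame.

```bash
cat > tf.py <<'E'
from h import *
def toolpt(tag,p,z):
    c=load(tag);o=load(tag+"_o");t=o["tool_pos"];Rt=R.from_rotvec(o["tool_rot"])
    a,w=ray(c,*p); a=Rt.inv().apply(a-t); w=Rt.inv().apply(w); return a+w*(z-a[2])/w[2]
E
python3 - <<'E'
from tf import *
g=lambda a,b:(100+a/2.4,120+b/2.4)
zw=.2558-.058
P=lambda n,a,b,z: print(n,np.round(toolpt("w2",g(a,b),z)*1000,1))
P("tipL",205,275,.164);P("tipR",572,277,.164)
P("flatL top",256,205,zw);P("flatL bot",260,290,zw);P("flatR top",505,205,zw);P("flatR bot",502,292,zw)
P("slot L",357,300,zw);P("slot R",409,300,zw);P("slot L mouth",357,368,zw);P("slot R mouth",409,368,zw);P("slot end",383,230,zw);P("back rim",383,117,zw);P("mouth rimL",357,370,zw);P("pin",382,272,.2558-.074)
c=load("w2");p=c["pixels"].astype(int)[160:280,200:316]; sat=p.max(2)-p.min(2); m=((sat<30)&(p.min(2)>75)).astype(np.uint8)
m=cv2.morphologyEx(m,cv2.MORPH_OPEN,np.ones((3,3),np.uint8))
k=max(cv2.findContours(m,cv2.RETR_EXTERNAL,cv2.CHAIN_APPROX_NONE)[0],key=cv2.contourArea)
W=np.array([toolpt("w2",q+np.array([200,160]),zw)[:2]*1000 for q in k[:,0]]).astype(np.float32)
print(cv2.minEnclosingCircle(W),cv2.minAreaRect(W))
E
```

```text
tipL [  9.1 -37.5 164. ]
tipR [  8.6  36.4 164. ]
flatL top [ 11.6 -32.8 197.8]
flatL bot [-11.3 -33.  197.8]
flatR top [ 11.6  27.9 197.8]
flatR bot [-11.9  28.3 197.8]
slot L [-14.   -8.5 197.8]
slot R [-14.    4.7 197.8]
slot L mouth [-33.9  -8.7 197.8]
slot R mouth [-33.9   4.9 197.8]
slot end [  5.1  -1.9 197.8]
back rim [ 33.6  -1.8 197.8]
mouth rimL [-34.5  -8.8 197.8]
pin [  1.4  -2.  181.8]
((-0.3842172920703888, -2.653764247894287), 33.85414123535156) ((-0.052333831787109375, -2.7527809143066406), (65.83480072021484, 61.10528564453125), 0.023574480786919594)
```

>>> drive_tool(plan=[0.0004,0.0017,-0.01,0,0.0004,0.0017,-0.015,0,0,0,-0.02,0,0,0,-0.02,0,0,0,-0.015,0,0,0,-0.0108,0,0,0,0,0,0,0,0,0])

```text
clock: 2.77
tool_pos: [0.473, -0.1704, 0.2092]
tool_rot: [-3.123, 0.339, 0.0]
force: [-0.3, -0.3, 0.6]
width: 0.867
```

```bash
python3 look.py wrist w3 100 420 120 360 2.4; python3 look.py scene s3 150 310 130 250 5
```

```text
2.8167 tcp [ 0.473  -0.1704  0.2095] yawy -102.38 F [-0.8 -0.1 -0.3] w 0.872 j [-0.58  0.54  1.7   0.    0.91  1.21] dq 0.009
2.8667 tcp [ 0.473  -0.1705  0.2097] yawy -102.38 F [ 0.5 -0.4 -0.6] w 0.868 j [-0.58  0.54  1.69  0.    0.91  1.21] dq 0.004
```

View pics/w3.png

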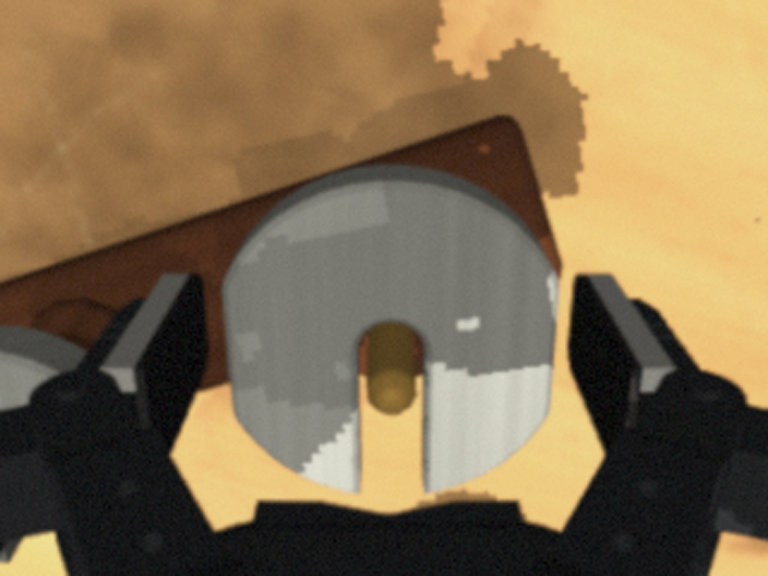

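View pics/s3.png

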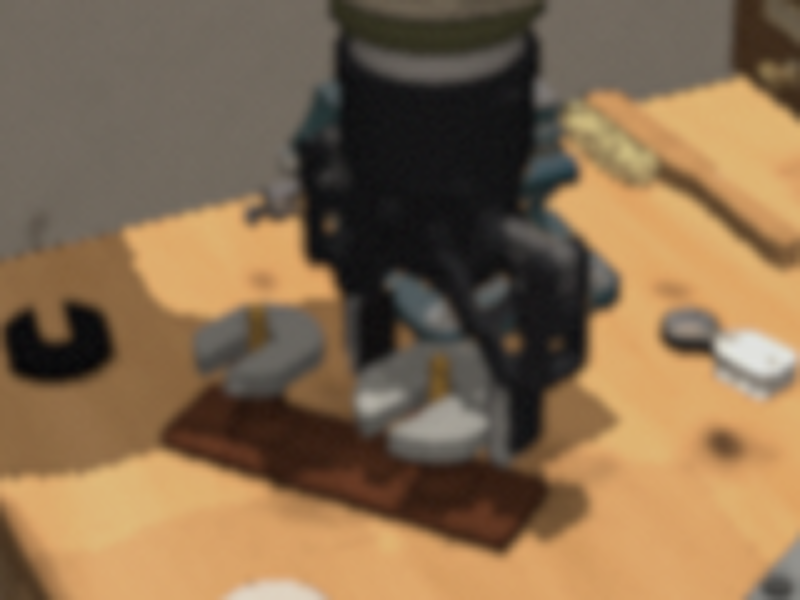

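The weight is centred between the fingers to about 0.5 mm: the tips are at columns 205 and 572, and the slot middle is at 391. The fingers stand beside the flats with their tips below the weight's lower edge. Closing now.

```bash
python3 - <<'E'
from tf import *
g=lambda a,b:(100+a/2.4,120+b/2.4)
zw=.2096-.058
P=lambda n,a,b,z: print(n,np.round(toolpt("w3",g(a,b),z)*1000,1))
P("tipL",205,275,.164);P("tipR",572,277,.164)
P("flatL",225,310,zw);P("flatR",558,310,zw);P("fLtop",222,285,zw);P("fLbot",235,410,zw);P("fRtop",560,270,zw);P("fRbot",549,415,zw)
P("slot end",391,320,zw);P("back rim",391,183,zw);P("mouthL",358,492,zw);P("mouthR",425,492,zw);P("pin",391,390,.2096-.074)
E
```

```text
tipL [  9.1 -37.6 164. ]
tipR [  8.6  36.1 164. ]
flatL [  7.9 -31.  151.6]
flatR [  7.9  30.5 151.6]
fLtop [ 13.  -31.2 151.6]
fLbot [-13.9 -30.7 151.6]
fRtop [ 16.   30.3 151.6]
fRbot [-15.1  30.5 151.6]
slot end [  5.9  -0.4 151.6]
back rim [ 32.7  -0.4 151.6]
mouthL [-33.5  -7.  151.6]
mouthR [-33.5   6.6 151.6]
pin [  1.7  -0.4 135.6]
```

>>> drive_tool(plan=[0,0,0,0,0,0,0,0,0,0,0,0,0,0,0,0,0,0,0,0,0,0,0,0], hand=0.2, force=60)

```text
clock: 3.37
tool_pos: [0.473, -0.1703, 0.2102]
tool_rot: [3.123, -0.339, 0.002]
force: [-0.3, 2.4, 5.9]
width: 0.708
```

>>> drive_tool(plan=[0,0,0.002,0,0,0,0.004,0,0,0,0.006,0,0,0,0.008,0,0,0,0.01,0,0,0,0.01,0,0,0,0.01,0,0,0,0.01,0,0,0,0.01,0,0,0,0,0])

```text
clock: 4.2
tool_pos: [0.473, -0.1705, 0.2454]
tool_rot: [3.122, -0.339, 0.003]
force: [1.0, 0.0, -2.6]
width: 0.71
```

```bash
python3 look.py wrist w4 100 420 120 360 2.4; python3 look.py scene s4 150 310 130 250 5
```

```text
4.25 tcp [ 0.4729 -0.1704  0.2449] yawy -102.38 F [ 0.3 -0.1 -3.7] w 0.709 j [-0.58  0.48  1.66  0.    1.    1.21] dq 0.012
4.3 tcp [ 0.4728 -0.1704  0.2445] yawy -102.38 F [-0.3 -0.3 -2.8] w 0.711 j [-0.58  0.48  1.66  0.    1.    1.21] dq 0.009
```

View pics/w4.png

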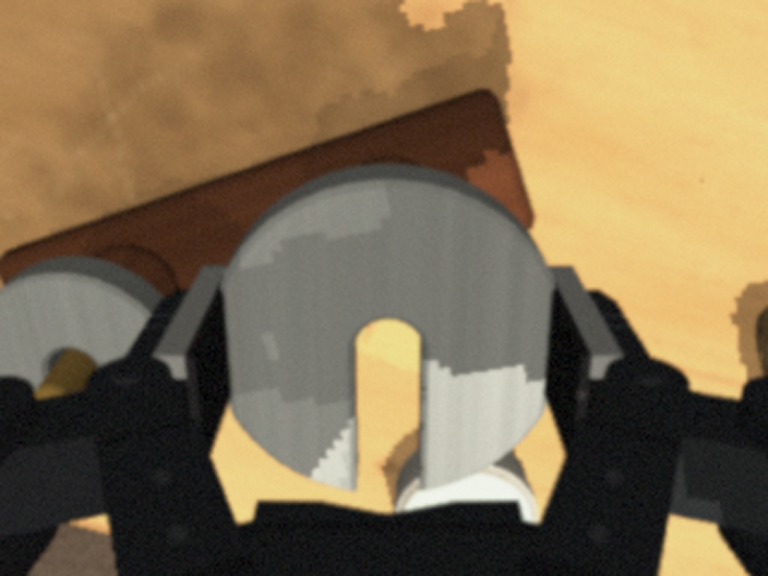

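View pics/s4.png

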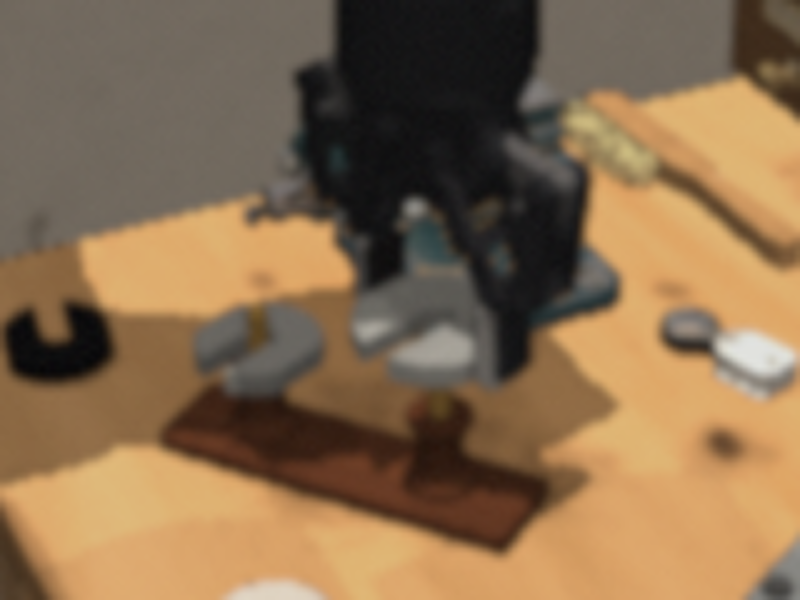

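The lift was clean. The stand hasn't moved, its left pillar and pin are bare, and the force reads about -3 N, which matches 0.30 kg. Next I go to a spot short of the press to see the knob and the weight together.

>>> drive_tool(plan=[0,0,0.02,0,0,0,0.04,0,-0.007,-0.02,0.03,0,-0.014,-0.045,0.02,0,-0.014,-0.05,0.02,0,-0.014,-0.05,0.01,0,-0.014,-0.05,0.01,0,-0.014,-0.05,0,0,-0.014,-0.045,0,0,-0.014,-0.03,0,0,0,0,0,0,0,0,0,0])

```text
clock: 5.3
tool_pos: [0.42, -0.3408, 0.3187]
tool_rot: [-3.122, 0.341, 0.001]
force: [0.3, 1.1, -3.2]
width: 0.708
```

```bash
python3 look.py wrist w5; python3 look.py top t5 180 380 90 240 4
```

```text
5.35 tcp [ 0.4203 -0.3401  0.3189] yawy -102.41 F [-0.1 -0.2 -2.6] w 0.706 j [-0.9   0.44  1.46  0.    1.24  0.89] dq 0.019
5.4 tcp [ 0.4205 -0.3398  0.319 ] yawy -102.36 F [ 0.4 -0.3 -3.7] w 0.715 j [-0.9   0.44  1.46  0.    1.24  0.89] dq 0.01
```

View pics/w5.png

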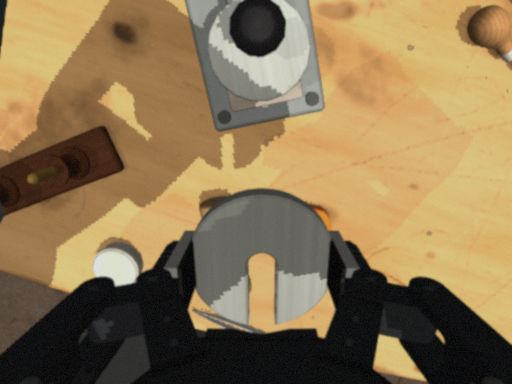

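View pics/t5.png

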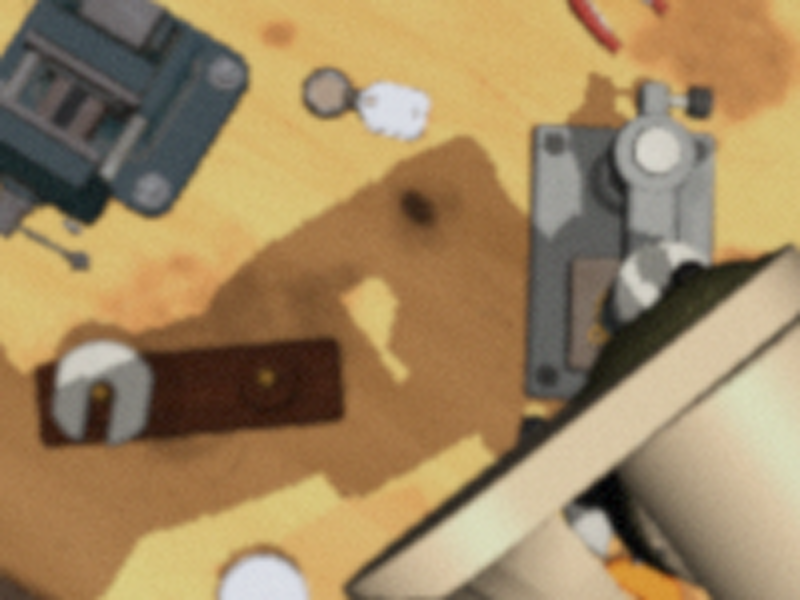

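The wrist view shows the black knob at about (258,27) over the plate at (260,48), ahead of the held weight. The weight's slot end is at (262,255). I'll measure the knob, plate and weight in the tool frame.

```bash
python3 - <<'E'
from tf import *
c=load("w5");o=load("w5_o"); zt=o["tool_pos"][2]; Rt=R.from_rotvec(o["tool_rot"])
im=c["pixels"].astype(int)
p=im[0:70,200:315]; m=(p.max(2)<55).astype(np.uint8)
k=max(cv2.findContours(m,cv2.RETR_EXTERNAL,cv2.CHAIN_APPROX_NONE)[0],key=cv2.contourArea)
pts=k[:,0]+np.array([200,0]); print(pts.min(0),pts.max(0))
pts=pts[pts[:,1]>0]
for z in (.184,.179,.174):
    W=np.array([toolpt("w5",q,zt-z)[:2]*1000 for q in pts]).astype(np.float32); print("knob",z,cv2.minEnclosingCircle(W))
p=im[0:110,195:325]; m=((p.max(2)-p.min(2)<30)&(p.min(2)>120)).astype(np.uint8)
cv2.imwrite("pics/m5.png",cv2.resize(m*255,None,fx=4,fy=4))
# plate edges by hand: left 208, right 311, bottom 101
for q in [(208,55),(311,55),(260,101)]: print("plate",np.round(toolpt("w5",q,zt-.131)*1000,1))
g=lambda a:np.round(a*1000,1)
zw=.1516
p=im[180:340,180:345]; m=((p.max(2)-p.min(2)<30)&(p.min(2)>75)).astype(np.uint8)
m=cv2.morphologyEx(m,cv2.MORPH_OPEN,np.ones((3,3),np.uint8))
k=max(cv2.findContours(m,cv2.RETR_EXTERNAL,cv2.CHAIN_APPROX_NONE)[0],key=cv2.contourArea)
W=np.array([toolpt("w5",q+np.array([180,180]),zw)[:2]*1000 for q in k[:,0]]).astype(np.float32)
print("weight",cv2.minEnclosingCircle(W),cv2.minAreaRect(W))
a=W[(W[:,0]>15)]; # back arc fit
A=np.c_[2*a,np.ones(len(a))]; s=np.linalg.lstsq(A,(a**2).sum(1),rcond=None)[0]; print("arc",s[:2],np.sqrt(s[2]+s[0]**2+s[1]**2))
for q in [(248,275),(276,275),(248,320),(276,320),(262,253)]: print("slot",g(toolpt("w5",q,zw)))
print("tcp",o["tool_pos"],Rt.as_matrix().round(4))
crop(c,180,345,180,330,4.5,"pics/w5a.png");crop(c,190,330,0,110,5,"pics/w5b.png")
E
```

```text
[230   0] [284  55]
knob 0.184 ((94.3997573852539, -1.5793360471725464), 8.716252326965332)
knob 0.179 ((95.41438293457031, -1.637249231338501), 9.132981300354004)
knob 0.174 ((96.42903137207031, -1.6951566934585571), 9.549690246582031)
plate [ 92.4 -25.9 187.9]
plate [ 92.4  23.9 187.9]
plate [ 70.6  -0.8 187.9]
weight ((-2.465512752532959, -0.41815921664237976), 35.935428619384766) ((-2.352794647216797, -0.3789482116699219), (60.26674270629883, 71.1280517578125), 89.21597290039062)
arc [-0.0802036 -0.3493662] 33.35765630054805
slot [ -5.3  -6.4 151.6]
slot [ -5.4   6.4 151.6]
slot [-30.6  -6.8 151.6]
slot [-30.7   6.8 151.6]
slot [  6.    0.  151.6]
tcp [ 0.42033348 -0.34012964  0.31887089] [[ 9.766e-01 -2.149e-01 -6.000e-04]
 [-2.149e-01 -9.766e-01  1.200e-03]
 [-8.000e-04 -1.100e-03 -1.000e+00]]
```

View pics/w5a.png

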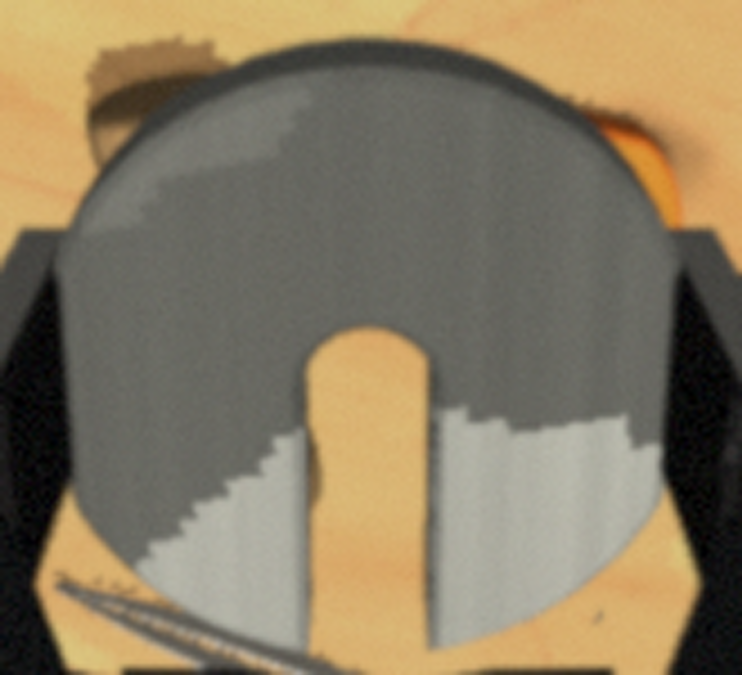

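View pics/w5b.png

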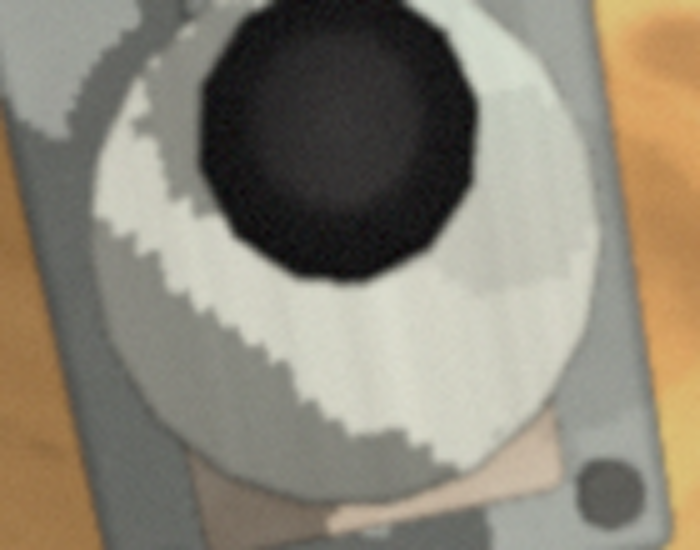

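>>> drive_tool(plan=[0,0,0.05,0,0.03,-0.006,0.06,0,0.045,-0.0095,0,0,0.045,-0.0095,0,0,0.045,-0.0095,0,0,0.045,-0.0095,0,0,0.045,-0.0095,0,0,0.045,-0.0095,0,0,0.015,-0.004,0,0,0,0,0,0,0,0,0,0])

```text
clock: 6.32
tool_pos: [0.5782, -0.3729, 0.3737]
tool_rot: [-3.123, 0.336, 0.002]
force: [0.4, 0.4, -3.6]
width: 0.706
```

>>> drive_tool(plan=[0,0,-0.03,0,0,0,-0.04,0,0,0,-0.04,0,0,0,-0.025,0,0,0,-0.01,0,0,0,0,0,0,0,0,0,0,0,0,0])

```text
clock: 6.98
tool_pos: [0.5778, -0.3738, 0.3033]
tool_rot: [3.122, -0.339, 0.003]
force: [0.3, -0.1, -3.2]
width: 0.711
```

```bash
python3 look.py scene s6 250 430 150 290 4.4;python3 look.py top t6 270 400 80 220 4.2
```

```text
7.0333 tcp [ 0.5778 -0.3739  0.3033] yawy -102.38 F [ 0.2  0.1 -2.3] w 0.71 j [-0.75  0.7   1.02  0.    1.42  1.04] dq 0.004
7.0833 tcp [ 0.5779 -0.3739  0.3031] yawy -102.37 F [-0.7 -0.3 -2.6] w 0.708 j [-0.75  0.7   1.02  0.    1.42  1.04] dq 0.004
```

View pics/s6.png

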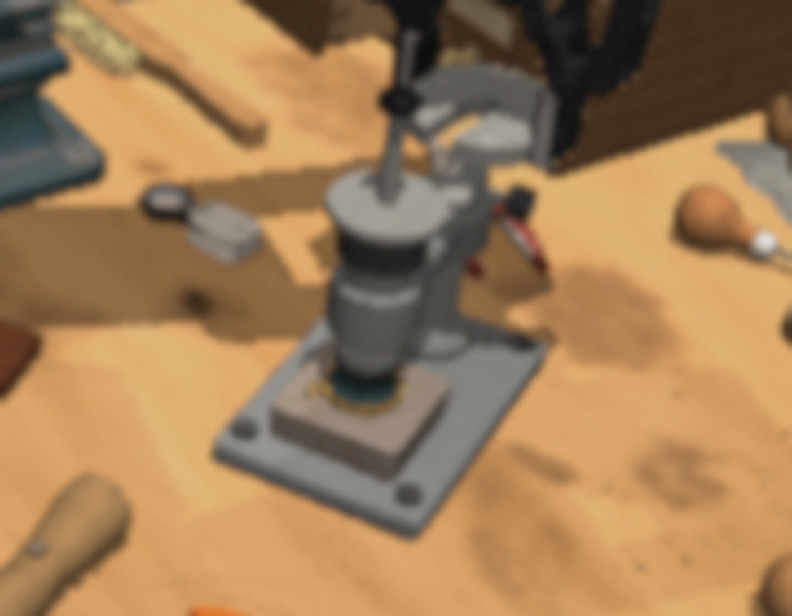

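View pics/t6.png

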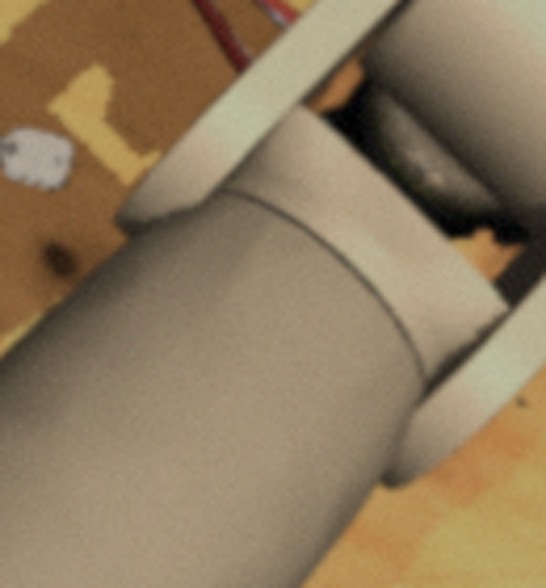

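The scene view shows the weight held flat behind the stem, with its slot facing the stem below the knob (crop (400,100)). I'll slide in part-way and check.

>>> drive_tool(plan=[-0.01,0.002,-0.002,0,-0.015,0.0035,0,0,-0.015,0.0035,0,0,-0.015,0.0035,0,0,-0.015,0.003,0,0,-0.01,0.002,0,0,0,0,0,0,0,0,0,0])

```text
clock: 7.75
tool_pos: [0.5377, -0.3652, 0.3011]
tool_rot: [3.123, -0.339, 0.001]
force: [-0.4, -0.3, -3.8]
width: 0.711
```

```bash
python3 look.py scene s7 280 400 130 230 6.4; python3 look.py wrist w7 100 420 120 380 2.3
```

```text
7.8 tcp [ 0.5379 -0.3652  0.301 ] yawy -102.39 F [ 0.1 -0.3 -2. ] w 0.707 j [-0.78  0.64  1.15  0.    1.35  1.01] dq 0.007
7.85 tcp [ 0.5381 -0.3652  0.3009] yawy -102.38 F [-0.5 -0.2 -3.6] w 0.709 j [-0.78  0.64  1.15  0.    1.35  1.01] dq 0.004
```

View pics/s7.png

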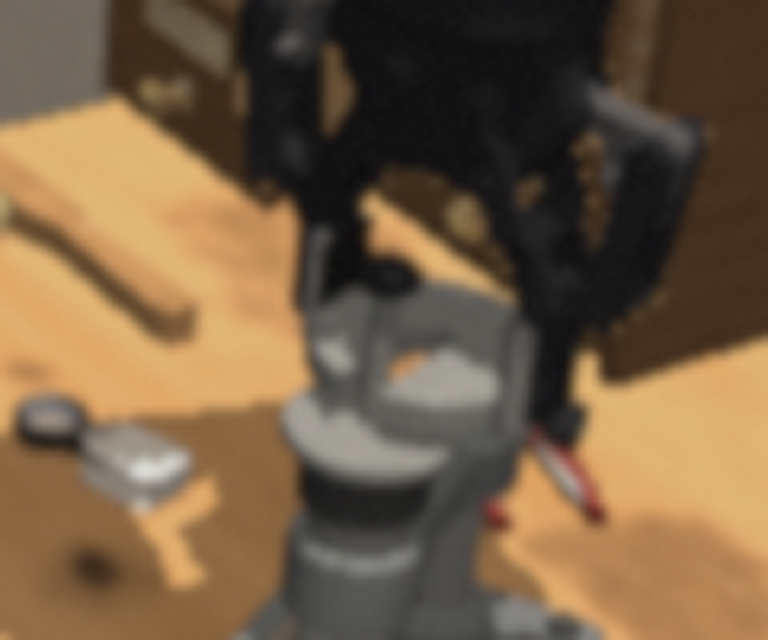

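View pics/w7.png

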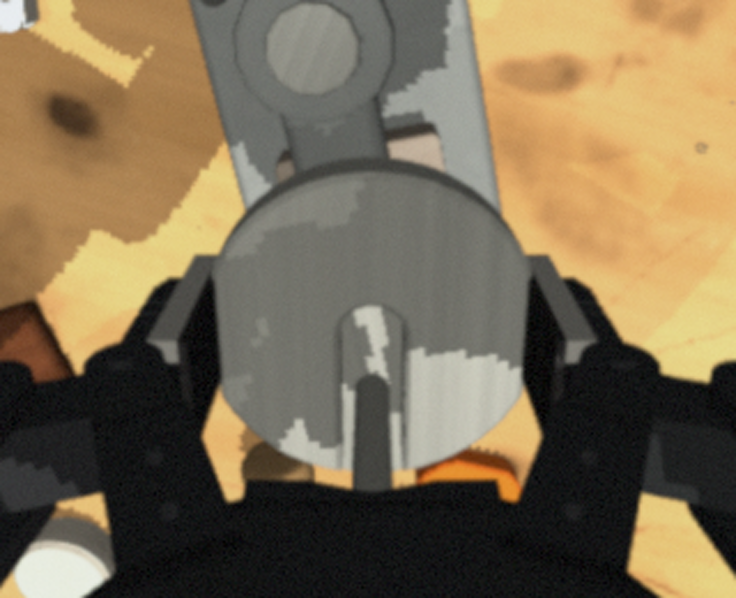

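The wrist view shows the stem standing in the middle of the slot, with its root at crop (372,377) and the slot's rounded end at (374,305). I'll work out how much travel remains.

```bash
python3 - <<'E'
from tf import *
g=lambda a,b:(100+a/2.3,120+b/2.3)
P=lambda n,a,b,z: print(n,np.round(toolpt("w7",g(a,b),z)*1000,1))
P("stem root front",372,377,.301-.131)
P("slot end top",374,305,.1516);P("slotL",343,420,.1516);P("slotR",405,420,.1516)
P("stem L",358,440,.160);P("stem R",389,440,.160)
E
```

```text
stem root front [-22.8  -0.7 170. ]
slot end top [  6.1  -0.4 151.6]
slotL [-20.6  -6.7 151.6]
slotR [-20.6   6.  151.6]
stem L [-32.5  -3.9 160. ]
stem R [-32.5   3.  160. ]
```

>>> drive_tool(plan=[-0.008,0.0018,0,0,-0.01,0.0022,0,0,-0.01,0.0022,0,0,-0.01,0.0022,0,0,-0.008,0.0018,0,0,-0.0048,0.001,0,0,0,0,0,0,0,0,0,0])

```text
clock: 8.52
tool_pos: [0.5124, -0.3596, 0.301]
tool_rot: [3.123, -0.339, 0.0]
force: [-0.4, -0.1, -2.3]
width: 0.704
```

```bash
python3 look.py wrist w8 200 320 200 360 5;python3 look.py scene s8 280 400 130 230 6.4
```

```text
8.5667 tcp [ 0.5125 -0.3596  0.3009] yawy -102.38 F [-0.4 -0.  -2.8] w 0.708 j [-0.8   0.6   1.23  0.    1.31  0.99] dq 0.004
8.6167 tcp [ 0.5126 -0.3596  0.3008] yawy -102.38 F [-0.3  0.5 -2.7] w 0.709 j [-0.8   0.6   1.23  0.    1.31  0.99] dq 0.002
```

View pics/w8.png

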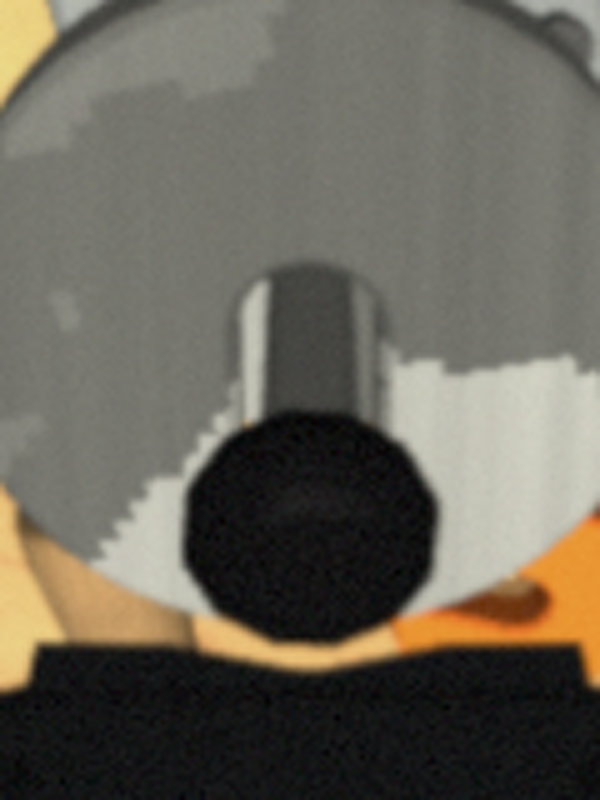

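View pics/s8.png

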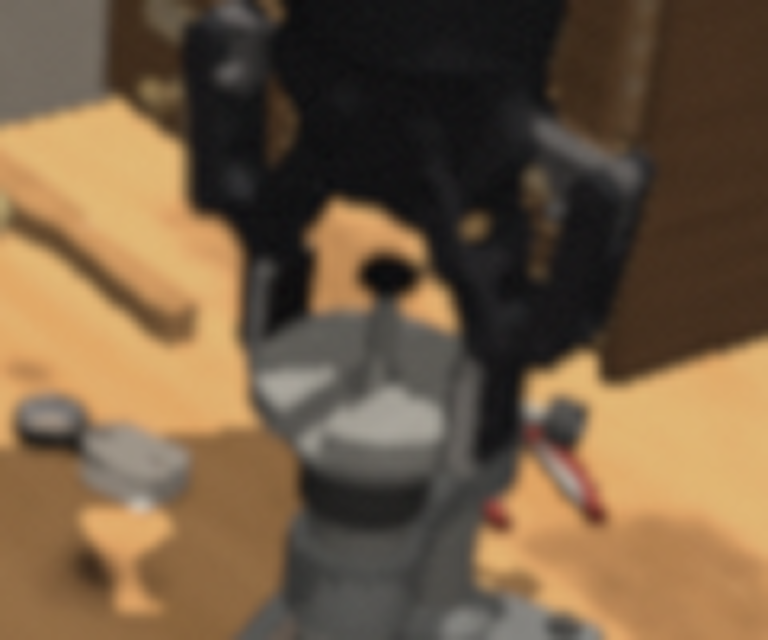

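Force is still near zero and the stem stands at the closed end of the slot: the root is about 1 mm from the slot centre, and the knob is at crop (311,525). I'll lower it onto the plate.

>>> drive_tool(plan=[0,0,-0.004,0,0,0,-0.004,0,0,0,-0.004,0,0,0,-0.004,0,0,0,-0.004,0,0,0,0,0,0,0,0,0,0,0,0,0])

```text
clock: 9.28
tool_pos: [0.5125, -0.3595, 0.291]
tool_rot: [3.123, -0.339, 0.0]
force: [0.1, 1.4, -1.3]
width: 0.707
```

```bash
python3 look.py scene s9 280 400 130 230 6.4; python3 look.py wrist w9 150 370 180 360 3.5
```

```text
9.3333 tcp [ 0.5125 -0.3595  0.291 ] yawy -102.38 F [-0.3  0.5 -1.5] w 0.71 j [-0.8   0.61  1.24  0.    1.29  0.99] dq 0.001
9.3833 tcp [ 0.5125 -0.3595  0.291 ] yawy -102.38 F [-0.4  0.6 -0.9] w 0.708 j [-0.8   0.61  1.24  0.    1.29  0.99] dq 0.002
```

View pics/s9.png

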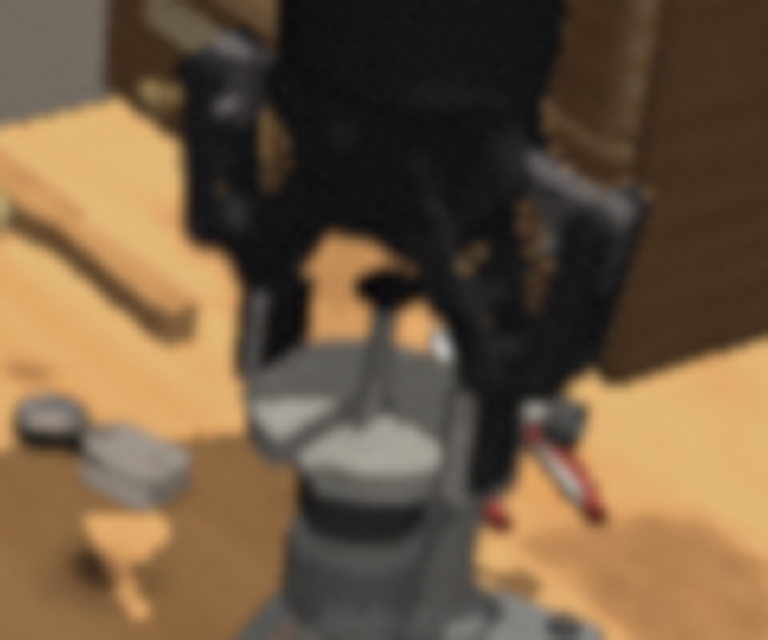

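View pics/w9.png

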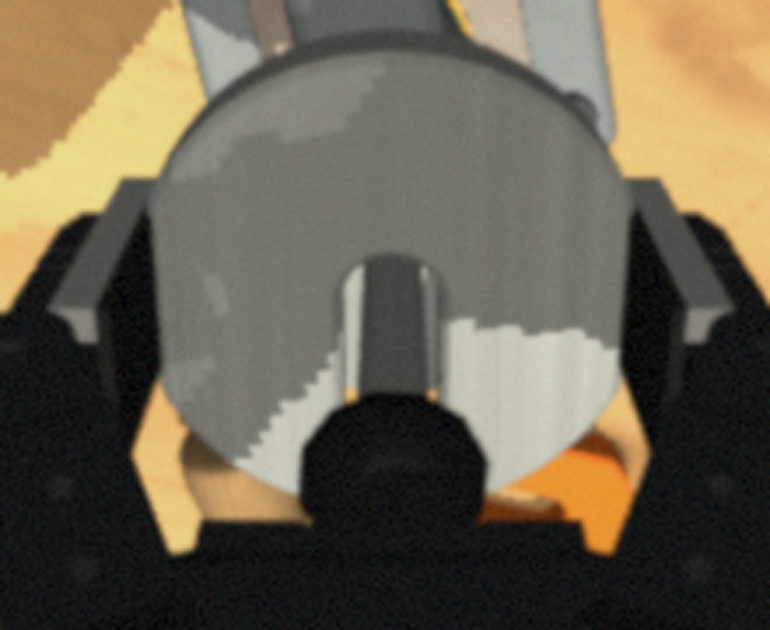

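The weight is seated and the spindle now carries part of it: the knob has dropped and the load on the wrist fell from 3 N to about 1.3 N. Releasing.

>>> drive_tool(plan=[0,0,0,0,0,0,0,0,0,0,0,0,0,0,0,0,0,0,0,0,0,0,0,0], hand=0.76)

```text
clock: 9.88
tool_pos: [0.5125, -0.3596, 0.2908]
tool_rot: [3.123, -0.339, 0.0]
force: [-0.4, -0.0, 0.8]
width: 0.877
```

```bash
python3 look.py scene s10 280 400 130 230 6.4; python3 look.py wrist w10 150 370 180 360 3.5
```

```text
9.9333 tcp [ 0.5125 -0.3596  0.2909] yawy -102.38 F [ 0.3 -0.5  0.7] w 0.881 j [-0.8   0.61  1.24  0.    1.29  0.99] dq 0.002
9.9833 tcp [ 0.5125 -0.3595  0.2909] yawy -102.38 F [ 0.1 -0.3 -0.4] w 0.879 j [-0.8   0.61  1.24  0.    1.29  0.99] dq 0.001
```

View pics/s10.png

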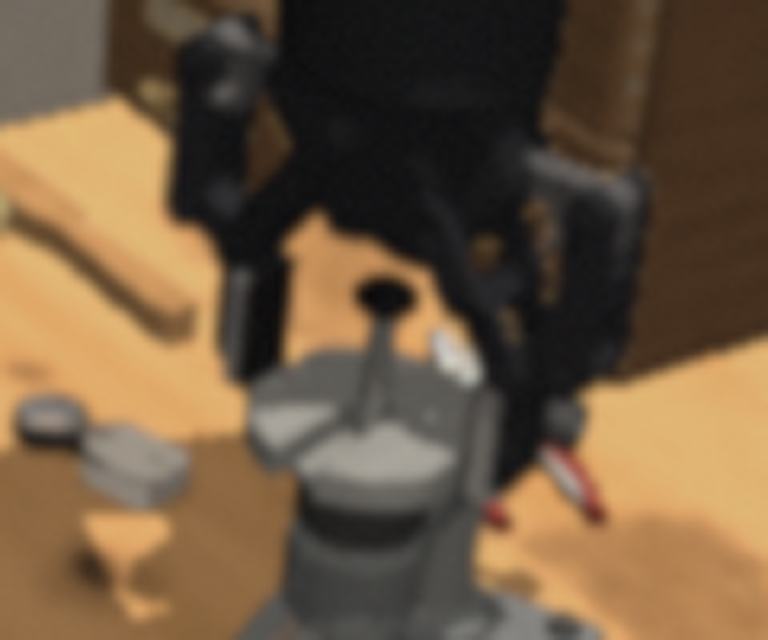

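View pics/w10.png

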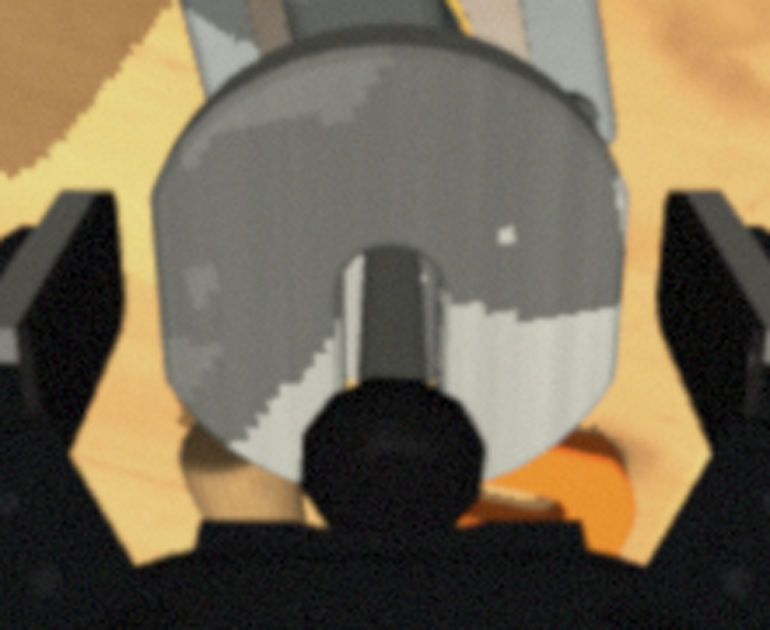

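The large weight lies flat and is released. The stem is at its closed end and the spindle has sunk, with the knob at scene crop (385,297). Next: back off upwards, return over the small weight, and check the fingertip depth model.

```bash
python3 - <<'E'
from tf import *
g=lambda a,b:(100+a/2.4,120+b/2.4)
for z in (.160,.164,.168,.172):
    a=toolpt("w4",g(222,268),z);b=toolpt("w4",g(553,268),z); print(z,"w.71 sep",(b[1]-a[1])*1000,a[0]*1000, end=" | ")
    a=toolpt("w3",g(205,275),z);b=toolpt("w3",g(572,277),z); print("w.87 sep",(b[1]-a[1])*1000)
g=lambda a,b:(200+a/5,200+b/5)
print("knob raw",toolpt("w8",g(311,525),.301-.179)*1000)
# small in w1
E
```

```text
0.16 w.71 sep 64.61247733555432 12.447684404623919 | w.87 sep 71.49591963707108
0.164 w.71 sep 66.59425954092016 10.576508622701015 | w.87 sep 73.70470304065505
0.168 w.71 sep 68.57604174628601 8.70533284077811 | w.87 sep 75.91348644423903
0.172 w.71 sep 70.55782395165184 6.83415705885522 | w.87 sep 78.122269847823
knob raw [  1.2640382   -0.69961763 122.        ]
```

>>> drive_tool(plan=[0,0,0.02,0,0,0,0.04,0,0,0,0.06,0,0,0,0.06,0,-0.004,0.03,0.04,0.01,-0.012,0.065,0,0.01,-0.014,0.07,0,0.01,-0.014,0.07,0,0.01,-0.014,0.07,0,0.01,-0.014,0.07,0,0.01,-0.014,0.07,-0.02,0.01,-0.012,0.06,-0.03,0])

```text
clock: 10.98
tool_pos: [0.4627, -0.105, 0.3775]
tool_rot: [3.136, -0.165, 0.006]
force: [0.3, -0.1, 0.6]
width: 0.877
```

>>> drive_tool(plan=[0,0.015,-0.02,0,0,0.015,-0.04,0,0,0.01,-0.05,0,0,0,-0.05,0,0,0,-0.04,0,0,0,-0.028,0,0,0,0,0,0,0,0,0,0,0,0,0], hand=0.55)

```text
clock: 11.73
tool_pos: [0.4638, -0.0872, 0.2631]
tool_rot: [3.136, -0.167, 0.003]
force: [0.6, 0.4, -1.3]
width: 0.774
```

```bash
python3 look.py wrist w11 100 420 120 360 2.4; python3 look.py top t11 180 380 90 240 4
```

```text
11.7833 tcp [ 0.4638 -0.0872  0.2631] yawy -96.08 F [-0.1 -0.  -0.6] w 0.776 j [-0.44  0.41  1.72  0.    1.    1.24] dq 0.006
11.8333 tcp [ 0.4637 -0.0872  0.263 ] yawy -96.08 F [0.  0.5 0.1] w 0.777 j [-0.44  0.41  1.72  0.    1.    1.24] dq 0.008
```

View pics/w11.png

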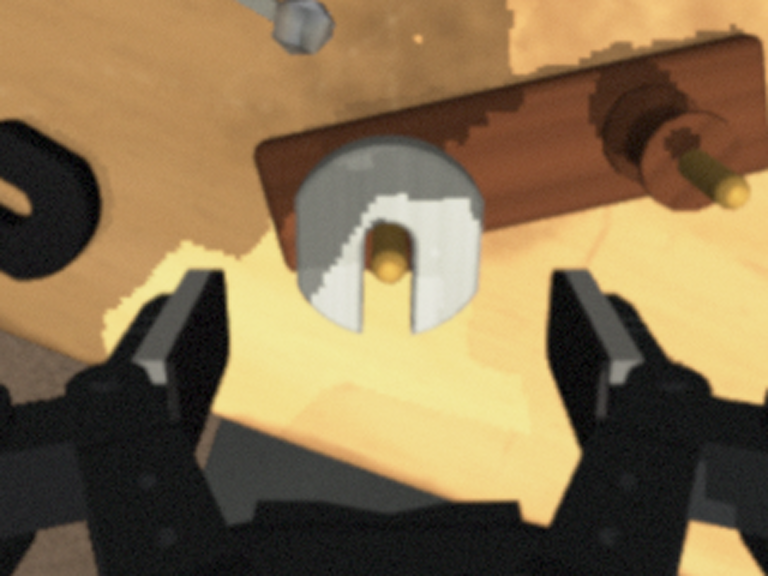

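View pics/t11.png

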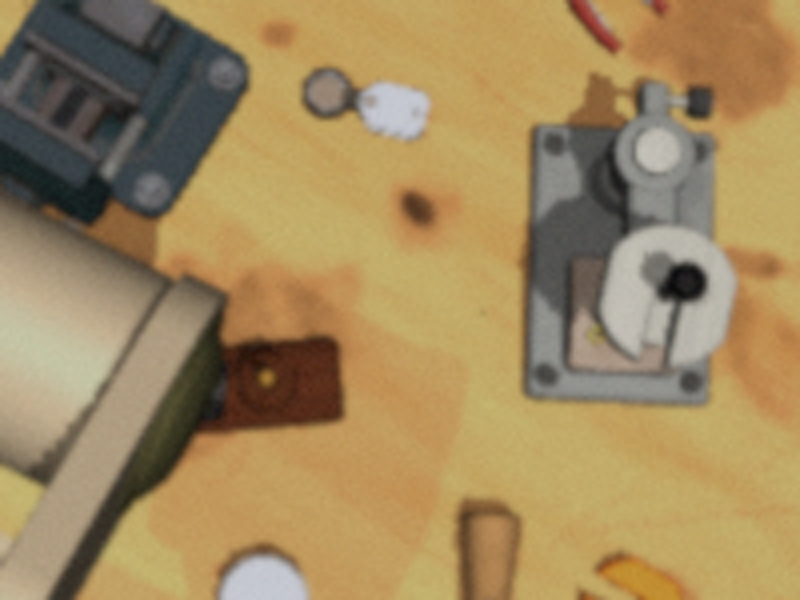

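The top view shows the large weight flat on the press with its slot opening down-left. The wrist view shows the small weight's flats at crop columns 297 and 481 and its slot at 363 to 412. The tips are at (224,272) and (552,272).

```bash
python3 - <<'E'
from tf import *
g=lambda a,b:(100+a/2.4,120+b/2.4)
o=load("w11_o"); zt=o["tool_pos"][2]; zw=zt-.058
P=lambda n,a,b,z: print(n,np.round(toolpt("w11",g(a,b),z)*1000,1))
P("tipL",224,272,.167);P("tipR",552,272,.167)
P("fLt",297,200,zw);P("fLb",299,280,zw);P("fRt",484,205,zw);P("fRb",478,285,zw)
P("slotLt",366,245,zw);P("slotRt",411,245,zw);P("slotLm",361,330,zw);P("slotRm",413,330,zw);P("slot end",388,221,zw);P("rim",388,140,zw);P("pin",389,263,zt-.074)
c=load("w11");p=c["pixels"].astype(int)[170:262,218:308]; m=((p.max(2)-p.min(2)<32)&(p.min(2)>75)).astype(np.uint8)
m=cv2.morphologyEx(m,cv2.MORPH_OPEN,np.ones((3,3),np.uint8))
k=max(cv2.findContours(m,cv2.RETR_EXTERNAL,cv2.CHAIN_APPROX_NONE)[0],key=cv2.contourArea)
W=np.array([toolpt("w11",q+np.array([218,170]),zw)[:2]*1000 for q in k[:,0]]).astype(np.float32)
print(cv2.minEnclosingCircle(W),cv2.minAreaRect(W))
for s in(-1,1):
    b=W[(np.sign(W[:,1]+1)==s)&(abs(W[:,0])<9)&(abs(W[:,1]+1)>20)]; print("flat",s,np.polyfit(b[:,0],b[:,1],1),len(b))
E
```

```text
tipL [  8.4 -34.4 167. ]
tipR [  8.4  32.9 167. ]
fLt [ 10.4 -23.7 205.1]
fLb [-11.9 -24.  205.1]
fRt [  9.   23.7 205.1]
fRb [-13.4  23.  205.1]
slotLt [ -2.   -6.4 205.1]
slotRt [ -2.    5.3 205.1]
slotLm [-26.7  -7.9 205.1]
slotRm [-26.7   6.1 205.1]
slot end [  4.7  -0.7 205.1]
rim [ 26.1  -0.7 205.1]
pin [  0.3  -0.5 189.1]
((-1.1561847925186157, -0.8363683819770813), 26.99338150024414) ((-0.3496417999267578, -0.7007083892822266), (52.12090301513672, 47.28011703491211), 0.2521292269229889)
flat -1 [ 1.67896084e-02 -2.40308993e+01] 27
flat 1 [ 0.05576091 22.47264126] 27
```

>>> drive_tool(plan=[0,0,-0.01,0,0,0,-0.02,0,0,0,-0.02,0,0,0,-0.02,0,0,0,-0.013,0,0,0,-0.006,0,0,0,0,0,0,0,0,0])

```text
clock: 12.5
tool_pos: [0.4636, -0.0871, 0.2176]
tool_rot: [3.137, -0.167, 0.001]
force: [0.0, 0.3, -0.9]
width: 0.772
```

```bash
python3 look.py wrist w12 100 420 120 360 2.4; python3 look.py scene s12 150 310 130 250 5
```

```text
12.55 tcp [ 0.4636 -0.0871  0.2177] yawy -96.08 F [ 0.1 -0.4 -0.4] w 0.774 j [-0.44  0.49  1.77  0.    0.88  1.24] dq 0.005
12.6 tcp [ 0.4636 -0.0871  0.2178] yawy -96.08 F [ 0.8 -0.4 -0.7] w 0.775 j [-0.44  0.49  1.77  0.    0.88  1.24] dq 0.003
```

View pics/w12.png

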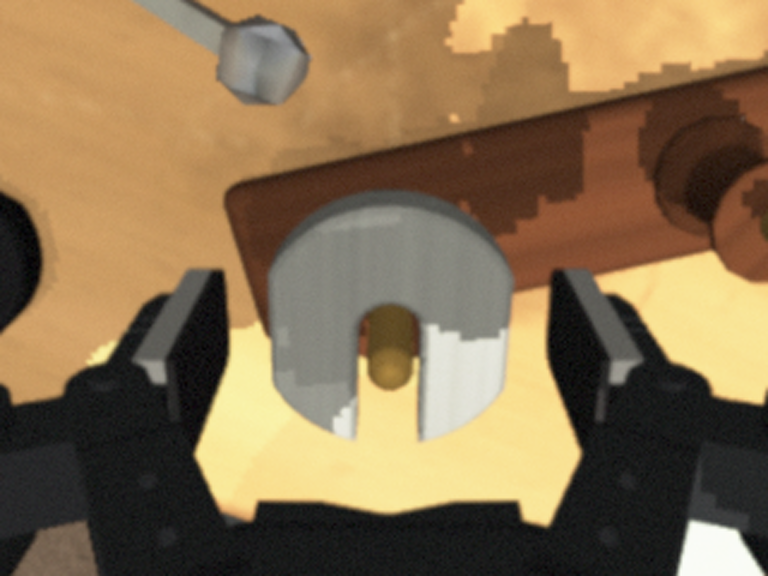

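View pics/s12.png

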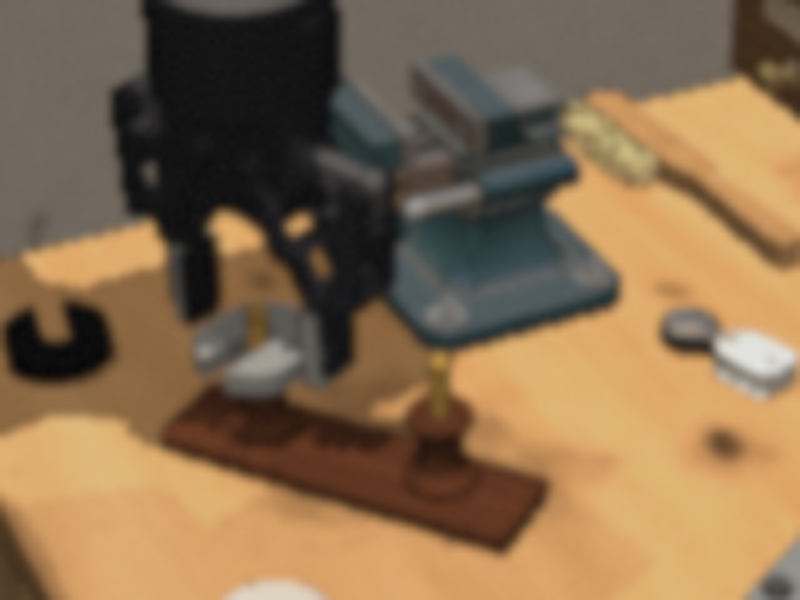

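```bash
python3 - <<'E'
from tf import *
c=load("s12");o=load("s12_o");t=o["tool_pos"];Rt=R.from_rotvec(o["tool_rot"])
for z in (.16,.165,.17,.175):
    print(z,[((proj(c,t+Rt.apply([x,y,z]))-[150,130])*5).round(1) for x,y in((-.011,.033),(-.011,.046),(.011,.033),(-.011,-.033),(-.011,-.046))])
g=lambda z:[((proj(c,np.array([x,y,z]))-[150,130])*5).round(1) for x,y in((.4636-.027,-.0871),(.4636,-.0871-.027))]
print("weight bottom rim",g(.046),"top",g(.058))
crop(c,180,230,170,215,14,"pics/s12b.png")
E
```

```text
0.16 [array([299.4, 370.5]), array([323.3, 382.1]), array([336.2, 346.8]), array([183.9, 314. ]), array([162.2, 303.4])]
0.165 [array([300. , 380.7]), array([323.8, 392.4]), array([336.6, 356.9]), array([184.8, 324. ]), array([163.1, 313.3])]
0.17 [array([300.6, 390.9]), array([324.3, 402.6]), array([337.1, 366.9]), array([185.6, 333.9]), array([164. , 323.2])]
0.175 [array([301.1, 400.9]), array([324.8, 412.7]), array([337.5, 377. ]), array([186.5, 343.8]), array([164.9, 333.1])]
weight bottom rim [array([219.9, 385.1]), array([312.4, 374.1])] top [array([218. , 360.8]), array([311.2, 349.8])]
```

View pics/s12b.png

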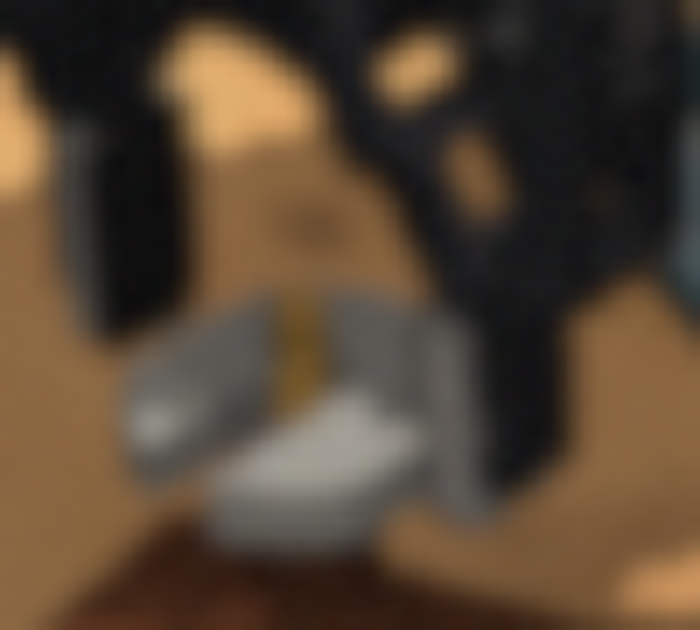

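The small weight is centred, with its slot at crop columns 357 to 421 and the tips at 228 and 548. The tips look about 3.5 mm above its lower face, so I'll lower slightly and close.

>>> drive_tool(plan=[0,0,-0.004,0,0,0,0,0])

```text
clock: 12.77
tool_pos: [0.4635, -0.087, 0.2153]
tool_rot: [3.137, -0.167, 0.0]
force: [-0.4, -0.1, -0.3]
width: 0.775
```

>>> drive_tool(plan=[0,0,0,0,0,0,0,0,0,0,0,0,0,0,0,0,0,0,0,0,0,0,0,0], hand=-0.1, force=60)

```text
clock: 13.27
tool_pos: [0.4634, -0.087, 0.2158]
tool_rot: [3.137, -0.167, 0.001]
force: [-1.5, 1.3, 6.1]
width: 0.542
```

>>> drive_tool(plan=[0,0,0.002,0,0,0,0.004,0,0,0,0.006,0,0,0,0.008,0,0,0,0.01,0,0,0,0.01,0,0,0,0.01,0,0,0,0.01,0,0,0,0.01,0,0,0,0,0])

```text
clock: 14.1
tool_pos: [0.4636, -0.0871, 0.2514]
tool_rot: [3.137, -0.166, 0.003]
force: [0.6, 0.7, 0.1]
width: 0.544
```

```bash
python3 look.py wrist w13 100 420 120 360 2.4; python3 look.py scene s13 150 310 130 250 5
```

```text
14.15 tcp [ 0.4635 -0.0871  0.2509] yawy -96.08 F [ 0.1  0.  -1.6] w 0.545 j [-0.44  0.43  1.74  0.    0.97  1.24] dq 0.013
14.2 tcp [ 0.4635 -0.087   0.2505] yawy -96.08 F [ 0.5 -0.1 -2. ] w 0.548 j [-0.44  0.43  1.74  0.    0.97  1.24] dq 0.009
```

View pics/w13.png

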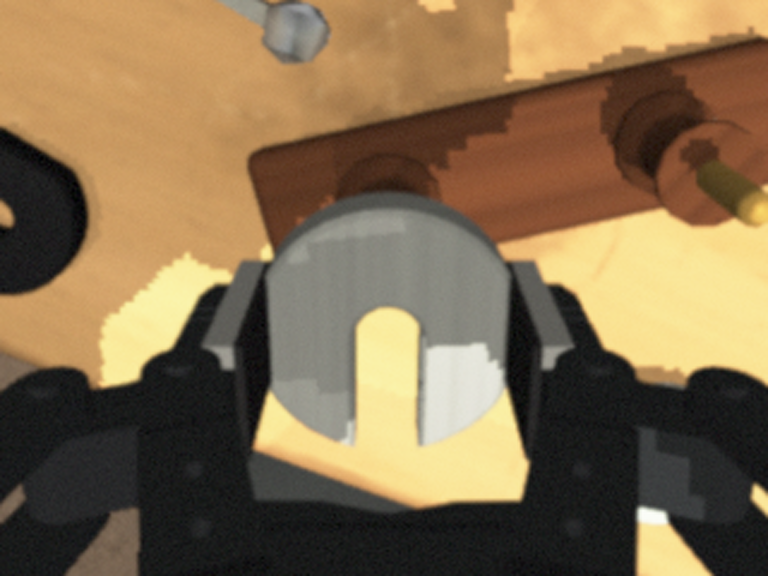

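View pics/s13.png

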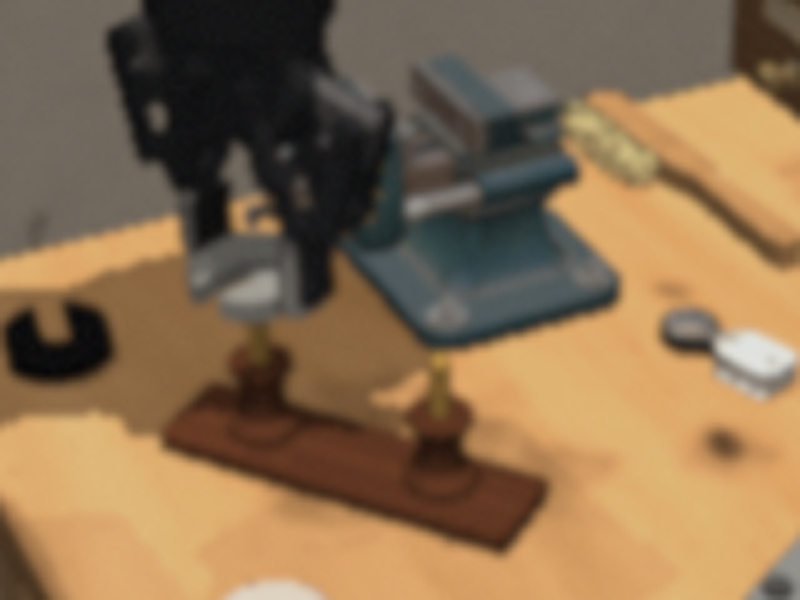

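The small weight is lifted clear (force about -1.8 N) and the stand hasn't moved; both its pins are bare. I'll travel to the robot side of the press at height, turning half a turn.

>>> drive_tool(plan=[0,0,0.04,0,0,0,0.06,0,0,0,0.05,0.074,0,-0.04,0.05,0.074,0,-0.04,0.04,0.074,0,-0.04,0,0.074,0,-0.04,0,0.074,0,-0.04,0,0.074,0,-0.04,0,0.074,0,-0.04,0,0.074,0,-0.04,0,0.074,0,-0.04,0,0.074])

```text
clock: 15.2
tool_pos: [0.4633, -0.2681, 0.3698]
tool_rot: [-2.708, -1.59, 0.001]
force: [1.0, -0.2, -1.1]
width: 0.544
```

>>> drive_tool(plan=[-0.009,-0.039,0,0.075,-0.009,-0.039,0,0.075,-0.009,-0.039,0,0.075,-0.009,-0.038,0,0.075,0,0,0,0.075,0,0,0,0.075,0,0,0,0.075,0,0,0,0.075,0,0,0,0.075,0,0,0,0.075,0,0,0,0.075,0,0,0,0.075])

```text
clock: 16.2
tool_pos: [0.4455, -0.3445, 0.3697]
tool_rot: [-1.026, -2.968, -0.001]
force: [-0.3, 0.5, -2.1]
width: 0.545
```

>>> drive_tool(plan=[0,0,0,0.075,0,0,0,0.075,0,0,0,0.075,0,0,0,0.065,0,0,0,0,0,0,0,0,0,0,0,0])

```text
clock: 16.78
tool_pos: [0.4455, -0.3445, 0.3701]
tool_rot: [-0.343, -3.122, -0.001]
force: [1.0, 0.4, -2.4]
width: 0.545
```

```bash
python3 look.py wrist w14; python3 look.py scene s14 230 420 130 290 4.2
```

```text
16.8333 tcp [ 0.4455 -0.3446  0.3701] yawy 77.48 F [ 0.4 -0.3 -2.5] w 0.544 j [-0.87  0.43  1.32 -0.    1.39 -2.22] dq 0.011
16.8833 tcp [ 0.4455 -0.3446  0.3702] yawy 77.51 F [ 1.  -0.1 -1.3] w 0.547 j [-0.87  0.43  1.32  0.    1.39 -2.22] dq 0.01
```

View pics/w14.png

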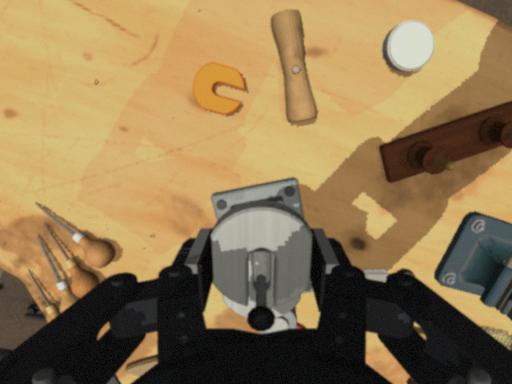

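View pics/s14.png

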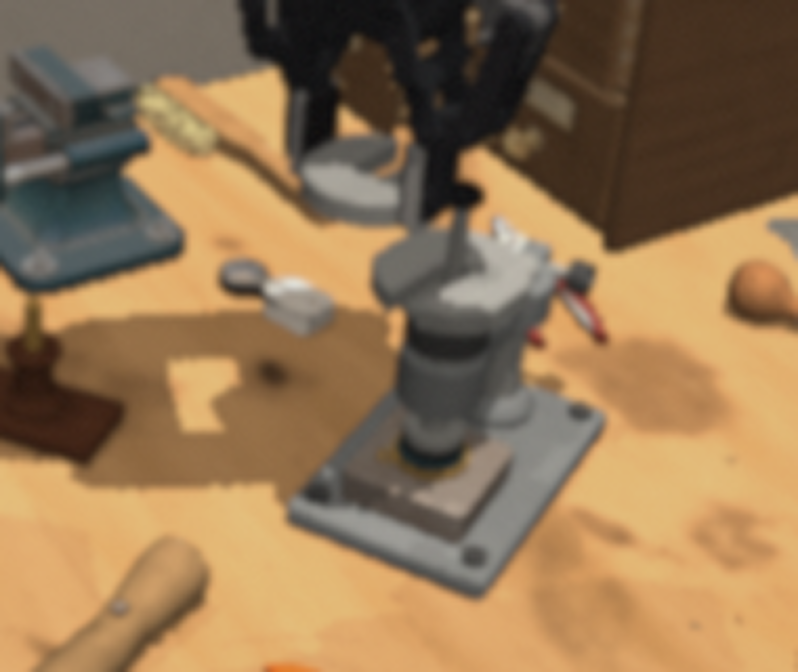

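```bash
python3 - <<'E'
from h import *
crop(load("s14"),300,380,160,225,9,"pics/s14b.png")
crop(load("w14"),190,330,170,340,4,"pics/w14b.png")
E
```

```text
(no output)
```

View pics/s14b.png

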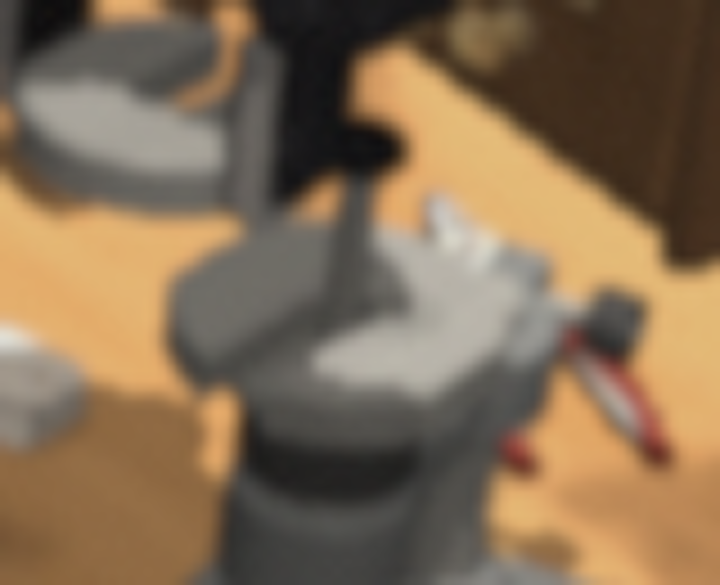

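View pics/w14b.png

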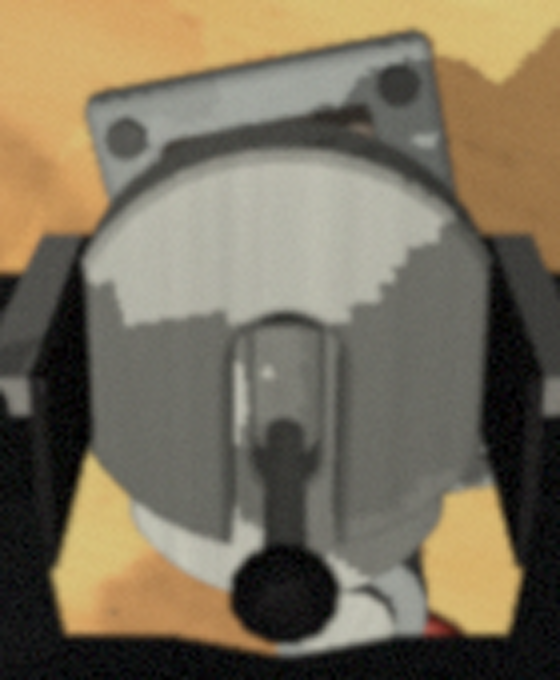

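The large weight's slot is clearly visible with the stem at its closed end. Through the small slot the stem appears laterally centred at crop column 284. I'll descend, then slide in part-way.

>>> drive_tool(plan=[0,0,-0.025,0,0,0,-0.035,0,0,0,-0.035,0,0,0,-0.015,0,0,0,-0.005,0,0,0,0,0,0,0,0,0,0,0,0,0])

```text
clock: 17.55
tool_pos: [0.4456, -0.3447, 0.3138]
tool_rot: [0.339, 3.122, -0.002]
force: [-0.7, -0.9, -2.6]
width: 0.546
```

```bash
python3 look.py wrist w15 150 370 160 360 3.5; python3 look.py scene s15 290 400 130 230 7
```

```text
17.6 tcp [ 0.4456 -0.3446  0.3138] yawy 77.61 F [-0.7 -0.4 -2.9] w 0.545 j [-0.87  0.48  1.41 -0.    1.25 -2.22] dq 0.006
17.65 tcp [ 0.4455 -0.3446  0.3136] yawy 77.61 F [-0.1  0.2 -1.2] w 0.546 j [-0.87  0.48  1.41 -0.    1.25 -2.22] dq 0.004
```

View pics/w15.png

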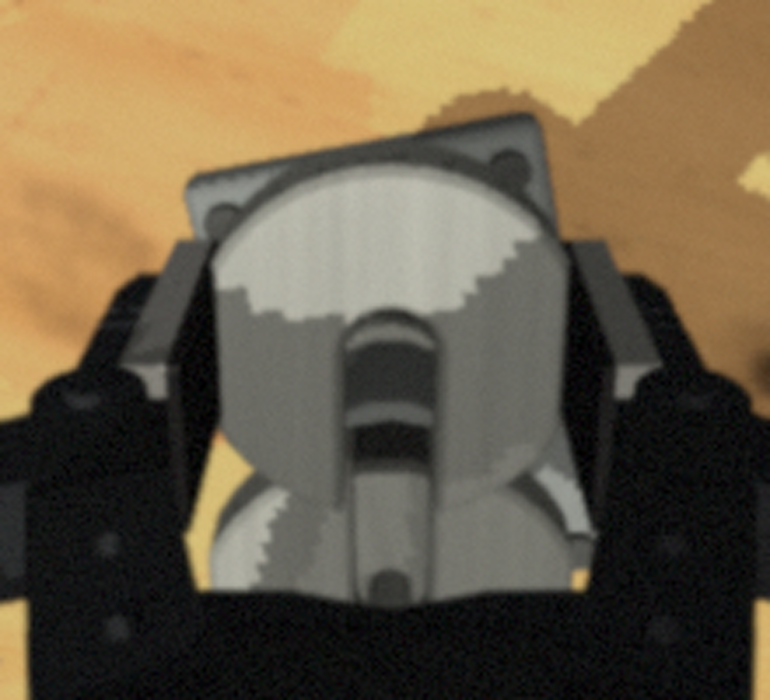

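View pics/s15.png

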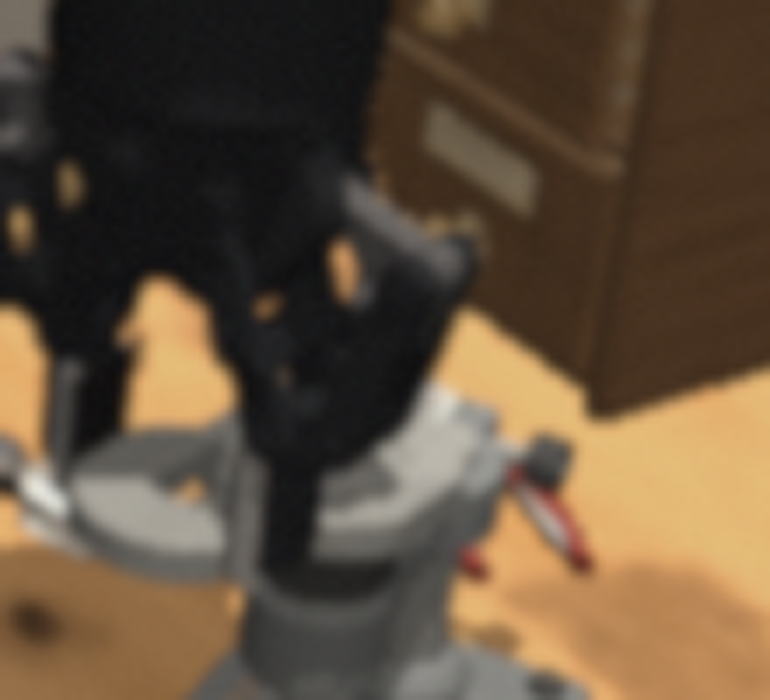

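>>> drive_tool(plan=[0.01,-0.002,0,0,0.016,-0.0035,0,0,0.018,-0.004,0,0,0.018,-0.004,0,0,0.016,-0.0035,0,0,0.01,-0.0023,0,0,0,0,0,0,0,0,0,0])

```text
clock: 18.32
tool_pos: [0.4897, -0.3542, 0.3126]
tool_rot: [-0.338, -3.123, -0.0]
force: [0.2, 1.6, -2.1]
width: 0.544
```

```bash
python3 look.py wrist w16 150 370 160 360 3.5; python3 look.py scene s16 290 400 130 230 7
```

```text
18.3667 tcp [ 0.4895 -0.3541  0.3127] yawy 77.63 F [-1.   0.2 -1.4] w 0.546 j [-0.82  0.55  1.28 -0.    1.31 -2.18] dq 0.009
18.4167 tcp [ 0.4893 -0.3542  0.3128] yawy 77.61 F [-0.8  0.  -1.7] w 0.54 j [-0.82  0.55  1.28 -0.    1.31 -2.18] dq 0.005
```

View pics/w16.png

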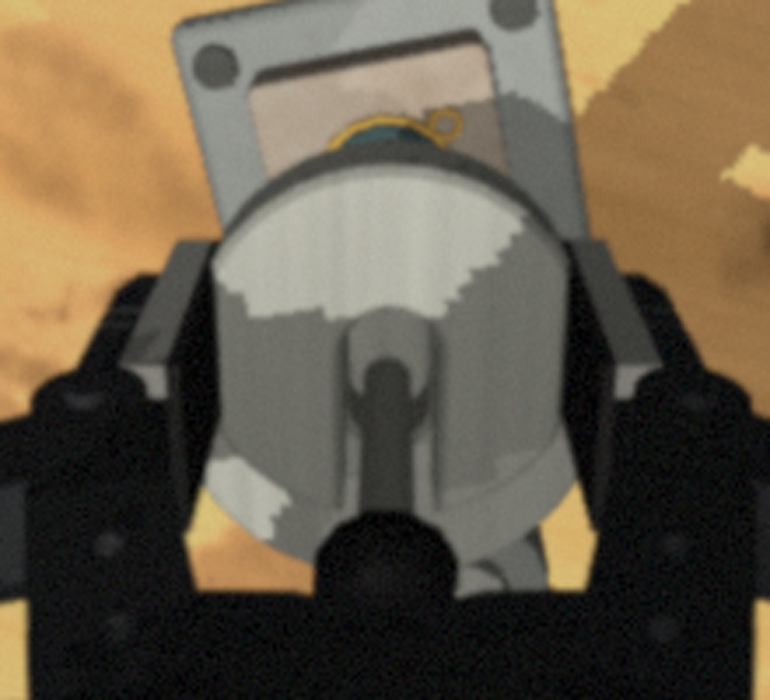

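View pics/s16.png

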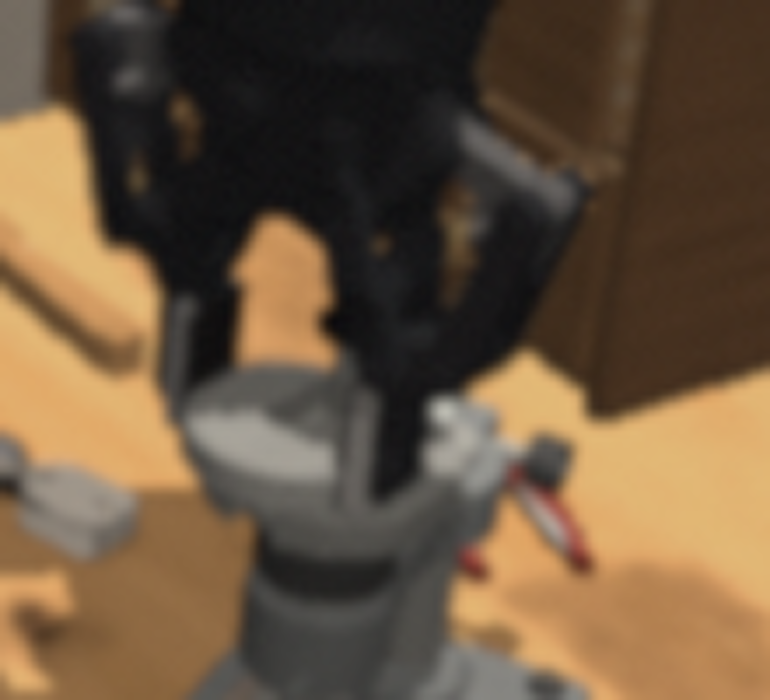

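The stem stands in the small slot under the knob. Its root, seen on the plate through both slots, is at crop (388,358), and the small slot's end is at (391,308). I'll compute the remaining travel.

```bash
python3 - <<'E'
from tf import *
g=lambda a,b:(150+a/3.5,160+b/3.5)
P=lambda n,a,b,z: print(n,np.round(toolpt("w16",g(a,b),z)*1000,1))
P("stem root front",388,358,.3127-.124);P("same if plate .122",388,358,.3127-.122)
P("slot end",391,308,.1577);P("rim",391,166,.1577);P("slotL",343,480,.1577);P("slotR",438,480,.1577);P("mouthL",343,505,.1577);P("flatL",215,300,.1577);P("flatR",568,300,.1577)
P("stemL",360,470,.163);P("stemR",412,470,.163)
P("knob",386,580,.3127-.172)
P("large slot end",388,412,.3127-.136)
E
```

```text
stem root front [-21.9   0.9 188.7]
same if plate .122 [-23.1   0.9 190.7]
slot end [  4.    1.3 157.7]
rim [ 24.1   1.3 157.7]
slotL [-23.2  -5.4 157.7]
slotR [-23.2   8.  157.7]
mouthL [-27.4  -5.5 157.7]
flatL [  5.1 -22.  157.7]
flatR [  5.1  24.8 157.7]
stemL [-25.4  -3.2 163. ]
stemR [-25.4   4.4 163. ]
knob [-25.7   0.7 140.7]
large slot end [-24.5   0.9 176.7]
```

>>> drive_tool(plan=[0.008,-0.0018,0,0,0.01,-0.0022,0,0,0.01,-0.0022,0,0,0.01,-0.0022,0,0,0.006,-0.0013,0,0,0.003,-0.0006,0,0,0,0,0,0,0,0,0,0])

```text
clock: 19.08
tool_pos: [0.513, -0.3593, 0.3127]
tool_rot: [-0.339, -3.123, -0.0]
force: [0.8, 0.4, -1.4]
width: 0.546
```

```bash
python3 look.py wrist w17 150 370 160 360 3.5; python3 look.py scene s17 290 400 130 230 7
```

```text
19.1333 tcp [ 0.5129 -0.3593  0.3128] yawy 77.62 F [-0.5  0.6 -2.6] w 0.542 j [-0.8   0.59  1.22 -0.    1.34 -2.15] dq 0.004
19.1833 tcp [ 0.5129 -0.3593  0.3128] yawy 77.62 F [ 0.5 -0.5 -1.9] w 0.546 j [-0.8   0.59  1.22 -0.    1.34 -2.15] dq 0.001
```

View pics/w17.png

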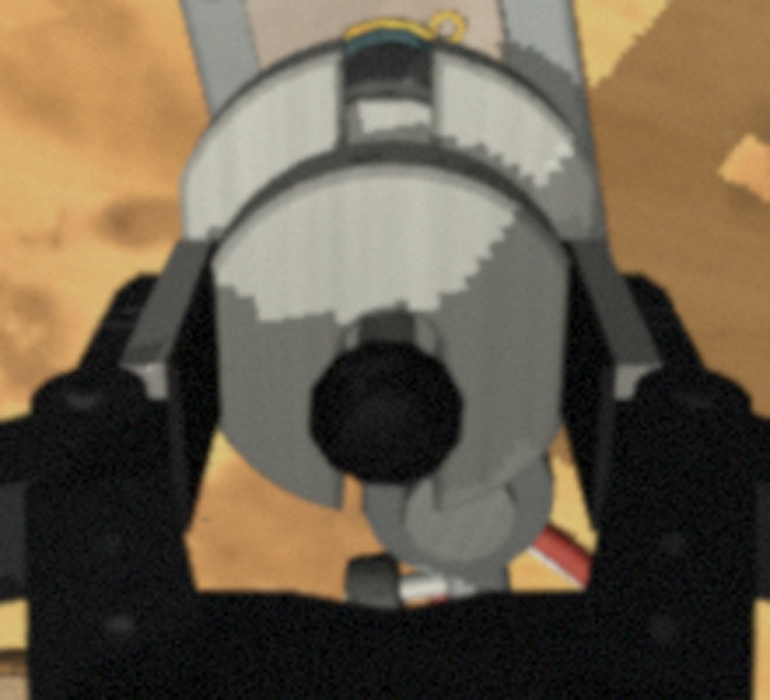

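View pics/s17.png

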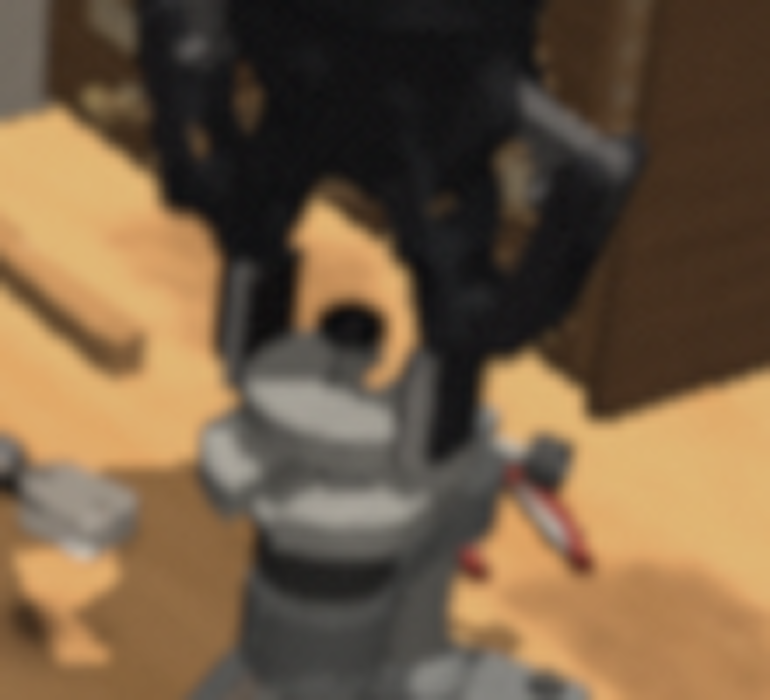

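The small weight is home around the stem below the knob. The large slot opens towards the camera and the small slot away from it, so they are opposite. Lowering.

>>> drive_tool(plan=[0,0,-0.004,0,0,0,-0.004,0,0,0,-0.004,0,0,0,-0.004,0,0,0,-0.002,0,0,0,0,0,0,0,0,0,0,0,0,0])

```text
clock: 19.85
tool_pos: [0.5129, -0.3593, 0.3042]
tool_rot: [0.339, 3.123, -0.0]
force: [-2.5, -0.1, 3.7]
width: 0.544
```

```bash
python3 look.py scene s18 290 400 130 230 7
```

```text
19.9 tcp [ 0.5129 -0.3593  0.3041] yawy 77.62 F [-2.5  1.6  4. ] w 0.542 j [-0.8   0.59  1.23 -0.    1.32 -2.15] dq 0.002
```

View pics/s18.png

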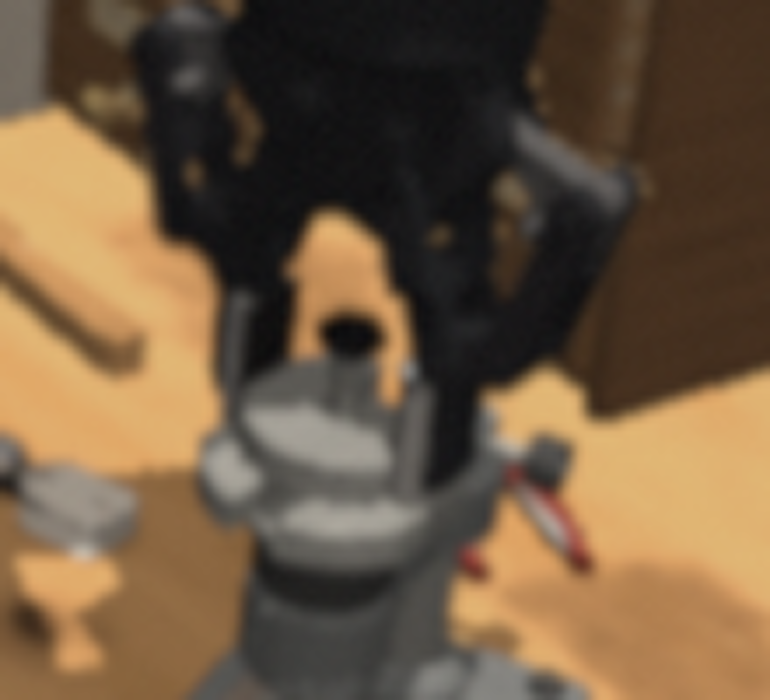

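Contact: the weight sits on the large one and the spindle has gone down. I'm pressing with about 6 N, so I'll ease up 1 mm and release.

>>> drive_tool(plan=[0,0,0.002,0,0,0,0,0,0,0,0,0])

```text
clock: 20.15
tool_pos: [0.513, -0.3594, 0.3045]
tool_rot: [-0.339, -3.123, -0.0]
force: [-0.9, 0.1, -0.6]
width: 0.543
```

>>> drive_tool(plan=[0,0,0,0,0,0,0,0,0,0,0,0,0,0,0,0,0,0,0,0,0,0,0,0], hand=0.45)

```text
clock: 20.65
tool_pos: [0.513, -0.3594, 0.3048]
tool_rot: [0.339, 3.123, -0.0]
force: [0.1, -0.1, 0.1]
width: 0.727
```

```bash
python3 look.py scene s19 290 400 130 230 7;python3 look.py wrist w19 150 370 160 360 3.5
```

```text
20.7 tcp [ 0.513  -0.3593  0.3048] yawy 77.62 F [-0.2  0.2 -0.4] w 0.724 j [-0.8   0.59  1.23 -0.    1.32 -2.15] dq 0.002
20.75 tcp [ 0.513  -0.3593  0.3049] yawy 77.62 F [-0.6 -0.1  0.4] w 0.723 j [-0.8   0.59  1.23 -0.    1.32 -2.15] dq 0.001
```

View pics/s19.png

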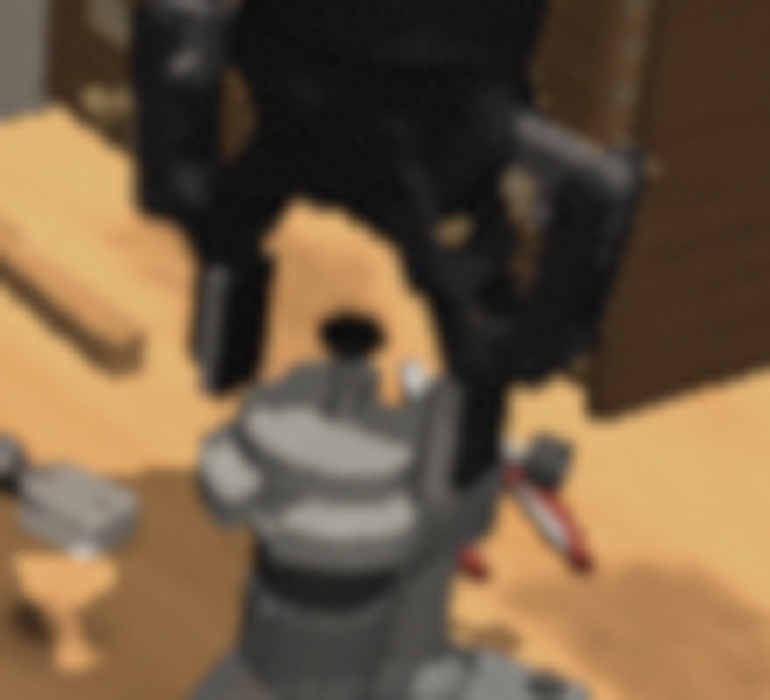

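View pics/w19.png

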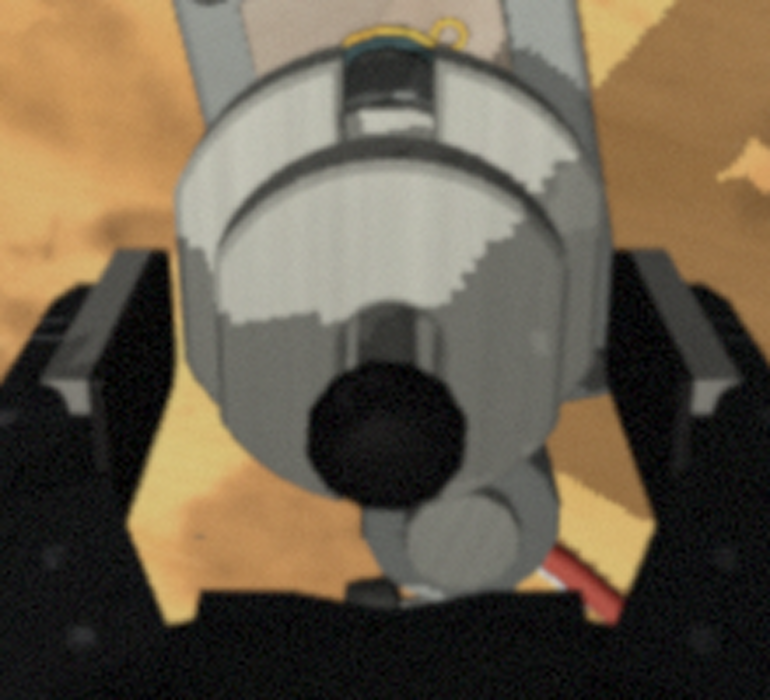

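Released. Both weights lie flat with the stem central. I'll rise straight up, back away, and check from all cameras.

>>> drive_tool(plan=[0,0,0.01,0,0,0,0.03,0,0,0,0.05,0,0,0,0.06,0,-0.01,0,0.05,0,-0.04,0,0,0,-0.06,0.02,0,0,-0.06,0.02,0,0,-0.06,0.02,0,0,-0.03,0.02,0,0,0,0,0,0,0,0,0,0])

```text
clock: 21.75
tool_pos: [0.3826, -0.3192, 0.4057]
tool_rot: [0.34, 3.122, -0.002]
force: [0.5, -0.2, -0.6]
width: 0.726
```

```bash
python3 look.py scene s20 290 400 130 230 7;python3 look.py wrist w20; python3 look.py top t20 180 380 90 240 4; python3 -c "
from h import *
crop(load('t20'),300,375,110,195,8,'pics/t20b.png'); cv2.imwrite('pics/s20f.png',load('s20')['pixels'][:,:,::-1])"
```

```text
21.8 tcp [ 0.3832 -0.3196  0.4054] yawy 77.61 F [ 0.3 -0.5 -0.8] w 0.725 j [-0.93  0.29  1.43  0.    1.42 -2.29] dq 0.023
21.85 tcp [ 0.3835 -0.3197  0.4051] yawy 77.63 F [0.5 0.  0.4] w 0.725 j [-0.93  0.29  1.43  0.    1.42 -2.29] dq 0.013
21.9 tcp [ 0.3836 -0.3198  0.4049] yawy 77.64 F [ 0.4 -0.7 -0.3] w 0.725 j [-0.93  0.29  1.43  0.    1.42 -2.29] dq 0.007
```

View pics/s20.png

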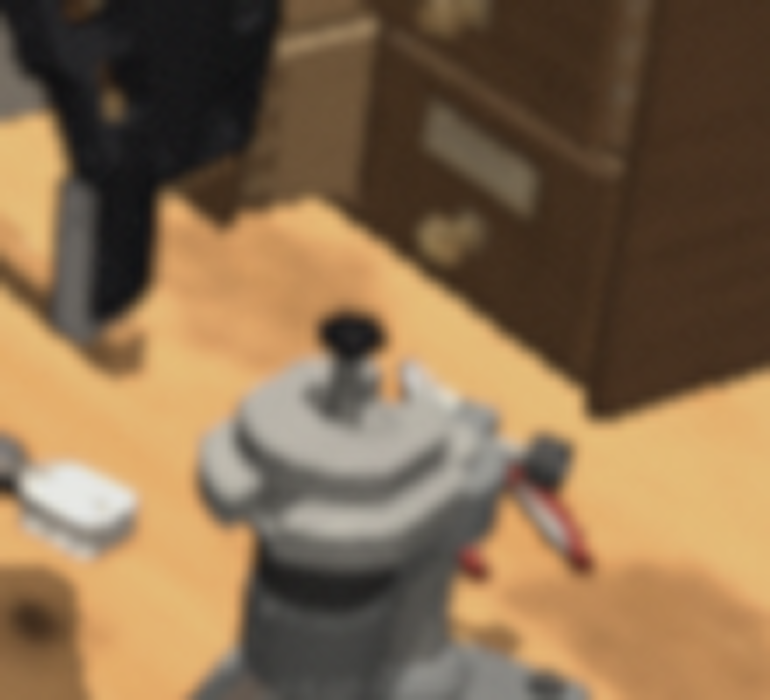

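View pics/t20.png

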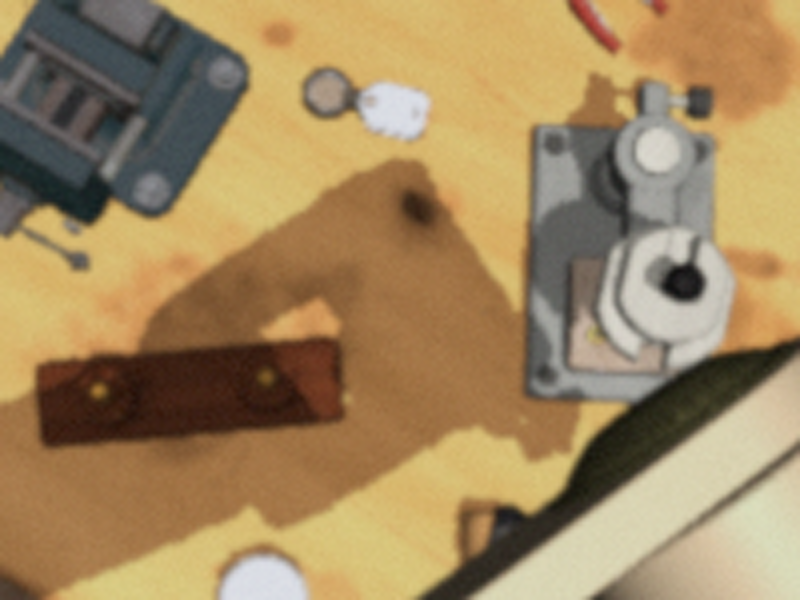

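View pics/t20b.png

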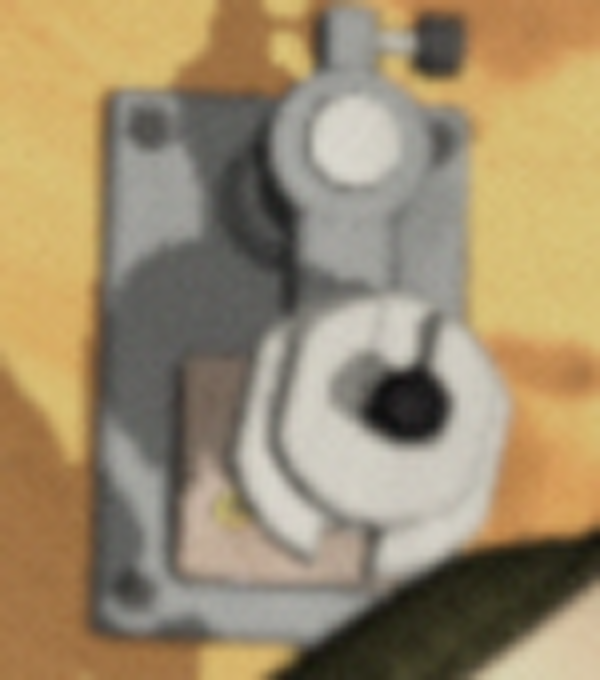

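View pics/w20.png

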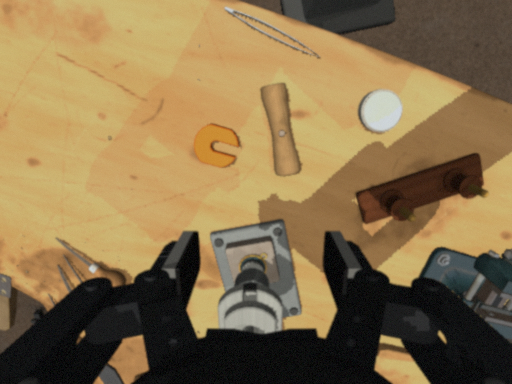

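```bash
python3 - <<'E'
from h import *
c=load("t20");g=lambda a,b,z:np.round(onz(c,300+a/8,110+b/8,z)*1000,1)
print("knob",g(408,405,.174))
im=c["pixels"].astype(int)[145:180,333:366]
# small: extents by eye: left 276, right 510?, top 293, bottom 524 (crop)
print("small L/T/B/R",g(276,425,.145),g(370,292,.145),g(395,524,.145))
# scene knob rows over time
for t in ("s6","s10","s14","s20"):
    s=load(t); p=s["pixels"].astype(int); m=(p[165:190,325:360].max(2)<45).astype(np.uint8)
    n,l,st,ce=cv2.connectedComponentsWithStats(m); i=1+np.argmax(st[1:,4]) if n>1 else 0; print(t,st[i],ce[i]+[325,165])
s=load("s20")
print([proj(s,[.5125,-.3595,z]).round(1) for z in(.179,.172,.169)])
E
```

```text
knob [ 511.6 -358.7  174. ]
small L/T/B/R [ 509.7 -334.2  145. ] [ 541.7 -356.   145. ] [ 487.5 -362.5  145. ]
s6 [12  4  8  7 37] [340.48648649 172.40540541]
s10 [  8   0  27  25 223] [351.79372197 172.93273543]
s14 [  6   0  13  17 133] [335.27819549 173.06766917]
s20 [12 11  6  5 22] [339.5        177.72727273]
[array([340., 172.]), array([339.5, 175.5]), array([339.4, 177. ])]
```

The checks agree. The scene knob row went from 172.4 to 177.7, and about 177 is predicted for 10 mm of sink. The weights are flat and concentric, the slots are opposite, the stand corners match the earlier picture, and the other things are untouched. Handing in.

```bash
python3 -c "
from plant import arm
print(arm.observe()['clock']); print(arm.close_job())"
```

```text
21.9
the job is handed in; nothing more can be done
None
```

Both weights are on the press stem, the large one first and the small one on top. They lie flat, each with the stem at the closed end of its slot, and the slots point in opposite directions. I handed the job in at 21.9 s, well under the 67 s limit, with the gripper open and clear of the press.

- **Lifting:** I gripped each weight by its flats and lifted it straight up. Before-and-after pictures show the stand's corners unmoved, and the tin and loupe in place. The ring clamp was not in the last top view; the last wrist view shows it lying clear, but I did not measure its position.
- **Foot down:** The knob dropped 5.3 px in the scene view, where about 5 px is predicted for 10 mm of sink. This is read from a picture, because the spindle gives no reading of its own.
- **Slots:** The last top view puts the stem about 3 mm from the small weight's centre, towards the closed end. The most the slot allows is 2.5 mm, so the stem is probably touching the closed end, with the extra within calibration error. The large weight's stem measured within about 1 mm of its centre before release.
- **Contact force:** Pressing the small weight down gave about 6 N of contact and 2.5 N sideways. I eased up 1 mm before releasing.
- **Camera disagreement:** The wrist and top cameras disagreed by 1–2 mm on positions. I set the final slides from stem and slot seen in the same wrist picture.

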